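# Tidy the vanity top into its trays

## Task

Tidy up the vanity: lay the comb in the long tray, the shut palette in the square tray, and the two lipsticks in the tray with the rib, one in each bay, lying lengthwise. Everything should end up lying flat on the floor of its tray, inside the raised edges; set things down rather than dropping them, and leave the perfume, the cream jar and the ring stand where they are.

Things in the scene. Friction and masses are not known exactly. Their poses are not given: they have to be found in the camera images.
- comb: tortoiseshell brown acetate comb lying flat, 150 mm along x, 34 mm wide along y, 6 mm thick; origin at the centre of its underside, z up; solid spine on the +y side, teeth on the -y side, grip it across its 34 mm width at the middle; about 35 g
- palette: black clamshell make-up palette, shut: 76 mm along x, 56 mm along y, 16 mm high, a small press-button latch at the middle of its -x edge and the hinge along +x; origin at the centre of its underside, z up; grip it across the 56 mm; about 90 g
- lipstick_1: slim square-section lipstick tube in gold aluminium, lying on its side, shut, one of two alike: 78 mm along its x, 20 mm by 20 mm across; origin at the tube's centre (10 mm above what it lies on); may be gripped across its 20 mm width anywhere near the middle; about 30 g
- lipstick_2: slim square-section lipstick tube in gold aluminium, lying on its side, shut, one of two alike: 78 mm along its x, 20 mm by 20 mm across; origin at the tube's centre (10 mm above what it lies on); may be gripped across its 20 mm width anywhere near the middle; about 30 g
- long_tray: long white ceramic tray with gently raised edges and one plain floor, the place for the comb: flat floor about 185 mm along x by 91 mm along y; its rims lean outward and rise to 10 mm above the glass; floor 4 mm thick, so things in it rest 4 mm above the glass; fixed in place; origin at the centre of the underside, z up, at glass level
- square_tray: square marble tray with raised edges and one plain floor, the place for the palette: flat floor about 111 mm by 111 mm (x, y); its rims lean outward and rise to 10 mm above the glass; floor 4 mm thick, so things in it rest 4 mm above the glass; fixed in place; origin at the centre of the underside, z up, at glass level
- two_bay_tray: white ceramic tray split by one rib along its x axis into two equal bays, for the lipsticks; the rib is 6 mm wide, its top 9 mm above the glass; each bay's floor is 107 mm along x by 60 mm, bay centres at y = +34 and -34 mm; a tube lies in it along x, its centre 14 mm above the glass; rims lean outward, 10 mm high; floor 4 mm thick; fixed; origin at the centre of the underside, z up
- perfume: bystander, loose: amber glass perfume bottle with round black cap, 50 mm by 34 mm, 96 mm high; origin at the centre of its underside; leave it alone
- cream_jar: bystander, loose: round white cream jar with metal lid, 58 mm across, 45 mm high; origin at the centre of its underside; leave it alone
- ring_stand: bystander, loose: small ring stand, a metal foot 60 mm across with a stem and a cork disc 52 mm across on top, 68 mm high; origin at the centre of its underside; leave it alone
There are look-alikes about, which are no part of the job. Several things look just like the comb: the one meant starts farthest from the robot's base. What is shaped like the lipstick_1 but pink is not meant.

How it is judged:
By the outcome, as a careful person would: the job done as asked, in the order asked, and still so for the second after the job is handed in, with the robot touching nothing.
It also fails if it takes over 104 s, if anything falls off the work surface, if the arm or the gripper's body presses on something with over 40 N, if the wrist force passes 120 N, or if a joint passes its speed limit or range.

## Robot

A 7-joint arm with a two-finger parallel gripper is mounted at the origin on the work surface. World frame = base frame: x ahead of the robot, y to its left, z up, the work surface at z = 0. Lengths are in m, angles in rad, forces in N, time in s.
With the tool pointing down it reaches from about 0.425 to 0.975 m from the base axis. Payload 16.7 kg.
Tool frame: the origin (TCP) lies on the centre line of the jaws, within the pads' length; the fingertips stand 22 mm ahead of it and the grasp point (between the pads) lies 3 mm ahead of it; z points along the fingers, y is the direction in which the jaws open and shut (so a half turn about z gives the same grasp; the last joint's range is limited). The gripper opens to 85 mm and grips with 20 to 120 N. Pads are 22 mm wide; open, the fingers measure 114 mm over their backs; the gripper's body (76 mm by 85 mm) begins 54 mm behind the grasp point. The pads swing forward as they close: fully open they stand 13 mm farther back than shut.
Start: joints at [-1.395, 0.426, 0.074, 1.606, -0.034, 1.111, -0.067], TCP at [0.215, 0.64, 0.218] pointing down, gripper open.
Joint ranges: [-2.85, 2.85], [-0.5, 2.14], [-1.23, 1.37], [0.21, 2.46], [-1.02, 4.16], [0.16, 2.05], [-2.73, 2.73]. Speed limits (rad/s): [1.89, 1.89, 2.39, 2.39, 3.01, 3.01, 3.01].

## Interface

Orientations are given as a rotation vector (axis times angle).
In Python, from rig import r gives the robot as it stands. The module is installed in compiled form; this text tells all that it offers.
- The arm moves only by the tool jog_arm, never from a script. Its argument "commands" is a list of rows, each a list of 6 numbers: the shift along the tool's x, y, z in units of 50 mm (1.0 is 50 mm), then the turn, a rotation vector about the tool's x, y, z in units of 5 degrees (1.0 is 5 degrees). In form: [[dx, dy, dz, rx, ry, rz], ...]. A call has 1 to 12 rows; each row shifts and turns the commanded pose from where the row before left it, along the tool's axes as they then stand; what a row does not reach is not made up. A row lasts 1/10 s, in which the tool goes at most 50 mm and 8.59 degrees, less where a joint would pass 70% of its speed; a pose out of reach is approached as far as the arm can. A call is refused whole if a number of a shift passes 1 or a number of a turn 1, either way. A call with a gripper value outside its range is refused whole. "jaw" is the opening, from 0 (shut) to 1 (fully open), set as the call begins (left out, the last holds). The fingers move at their own pace and stop on an object; the grip force is fixed at half the most. Time passes only in rows, so rows that do not move let the fingers close. It gives the time, the measured TCP pose, the force and the opening at its end, in the units of the state.
- r.observe(): the state, without advancing time (a new reading comes with each control period).
- r.get_image(name): name is "scene" or "top" or "wrist"; returns a dict with "img" (480x640x3 uint8, red, green, blue), "z_map" (480x640 float32, m along the optical axis (not along the pixel's ray), 0 where there is no reading), "vfov" (degrees; the focal length in pixels is half the picture's height over the tangent of half this angle, whatever the lens; pixels are square), "cx", "cy" (the principal point, pixels), "k1" (the pictures are not rectified: a ray, as slopes to the right and down, at radius r is drawn at 1 + k1 r^2 times it, then the intrinsics apply), "xyz" and "attitude" of the camera in the world; the wrist camera has in their place "tool_from_camera" (4x4, takes a point from camera to tool coordinates, whose origin is the TCP and whose axes are the flange's). Camera axes: x right, y down, z forward; pixel columns grow to the right and rows downward; lengths in m; the calibration is good to about 2 mm. A picture is of the moment at which its call begins: read the wrist's pose just before it.
- r.close_job(): hands the job in, once; it reports no verdict.
The state is a dict: "time_s": time; "joint_pos": joint angles; "joint_velocities": joint speeds; "effort": joint torques, N m; "eef_pos": TCP position; "ee_rot": TCP orientation; "contact_force": force on the tool from outside, world axes, zero at the start; "wrist_torque": the same for the moment, N m; "opening": opening from 0.0 (shut) to 1.0 (fully open).
Only numpy, scipy, OpenCV 4.12 (cv2) and the standard library are available. Lean on these libraries where they do the work, as an engineer would, in place of code of your own. Each camera call takes 0.05 s, during which the arm holds its last target.

## Working session

There is one attempt and no reset: what is moved stays moved. The work goes in short steps, Python scripts to look and compute and a tool call to move; the robot and the scene stay as the last step left them, time stands still between calls to the robot, and variables do not carry over. Pictures are saved under pics/ and viewed, and the job is handed in when it is done.

Besides the shell and the picture viewer there is one more tool, called in YAML: its name, and indented under it one key for each argument. jog_arm: Moves the arm, as the interface text tells. Its arguments: {"type":"object","properties":{"commands":{"type":"array"},"jaw":{"type":"number"}},"required":["commands"]}

```bash
mkdir -p pics; cat > h.py <<'E'
import numpy as np, cv2, pickle
from scipy.spatial.transform import Rotation as R
from rig import r
def K(im):
    f=240/np.tan(np.radians(im['vfov'])/2); return f
def grab(name,fn):
    st=r.observe(); im=r.get_image(name); im=dict(im); im['st']=st
    pickle.dump(im,open(f'pics/{fn}.pkl','wb')); cv2.imwrite(f'pics/{fn}.png',im['img'][:,:,::-1]); return im
def load(fn): return pickle.load(open(f'pics/{fn}.pkl','rb'))
def campose(im):
    if 'tool_from_camera' in im:
        T=np.eye(4); T[:3,:3]=R.from_rotvec(im['st']['ee_rot']).as_matrix(); T[:3,3]=im['st']['eef_pos']
        return T@np.array(im['tool_from_camera'])
    T=np.eye(4); a=np.array(im['attitude']); T[:3,:3]=R.from_rotvec(a).as_matrix() if a.size==3 else a.reshape(3,3); T[:3,3]=im['xyz']; return T
def rays(im,uv):
    uv=np.atleast_2d(np.array(uv,float)); f=K(im)
    d=(uv-[im['cx'],im['cy']])/f; u=d.copy()
    for _ in range(30): u=d/(1+im['k1']*(u**2).sum(1,keepdims=True))
    return np.c_[u,np.ones(len(u))]
def onplane(im,uv,z):
    T=campose(im); d=rays(im,uv)@T[:3,:3].T; o=T[:3,3]
    return o+d*((z-o[2])/d[:,2])[:,None]
def bydepth(im,uv):
    uv=np.atleast_2d(uv); T=campose(im); z=im['z_map'][np.int32(uv[:,1].round()),np.int32(uv[:,0].round())]
    return (rays(im,uv)*z[:,None])@T[:3,:3].T+T[:3,3]
def cloud(im):
    v,u=np.mgrid[:480,:640]; uv=np.c_[u.ravel(),v.ravel()]
    P=bydepth(im,uv).reshape(480,640,3); return P
E
python3 - <<'E'
from h import *
print(r.observe())
for n in ['scene','top','wrist']:
    im=grab(n,n+'0'); print(n,im['vfov'],im['cx'],im['cy'],im['k1'],im.get('xyz'),im.get('attitude'),im.get('tool_from_camera'),(im['z_map']>0).mean())
E
```

```text
{'time_s': 0.0, 'joint_pos': array([-1.39549732,  0.42672654,  0.07385175,  1.60662345, -0.03407914,
        1.11079938, -0.06711101]), 'joint_velocities': array([-2.57325674e-03,  7.06932066e-05, -4.11044293e-04,  4.81769729e-06,
        7.94350123e-04, -1.40930907e-03,  4.28850897e-04]), 'effort': array([ 1.18524564e-03, -9.49830151e+01,  3.76154244e+00, -4.63515079e+01,
        1.92356593e-02,  9.99125827e-03, -8.10673384e-06]), 'eef_pos': array([0.21530292, 0.63928442, 0.21710703]), 'ee_rot': array([-5.07991608e-01, -3.10015208e+00,  2.03255834e-03]), 'contact_force': array([-0.37483825,  0.0712598 , -0.054503  ]), 'wrist_torque': array([-0.00125444,  0.00518709,  0.01894758]), 'opening': 0.9996064594018997}
scene 56.90442662861973 319.28222029106263 238.39950028452319 -0.10851396045658977 [0.88023057 0.61433805 0.68573001] [-0.75341433 -2.54845972  1.18900462] None 0.9959212239583334
top 49.38956580628934 316.9991888904995 247.83930558501507 -0.025429707651816444 [0.30267059 0.00455121 1.1257725 ] [-2.15837692  2.1332487  -0.19860497] None 0.9959993489583333
wrist 70.86639778471864 328.27839739816704 248.40792945234213 -0.0562786968090061 None None [[ 1.01431727e-04 -9.65094634e-01 -2.61901389e-01  6.68692812e-02]
 [ 9.99999971e-01  4.06428855e-05  2.37522579e-04 -3.77832975e-04]
 [-2.18587338e-04 -2.61901406e-01  9.65094610e-01 -1.56100255e-01]
 [ 0.00000000e+00  0.00000000e+00  0.00000000e+00  1.00000000e+00]] 0.9941569010416667
```

View pics/scene0.png

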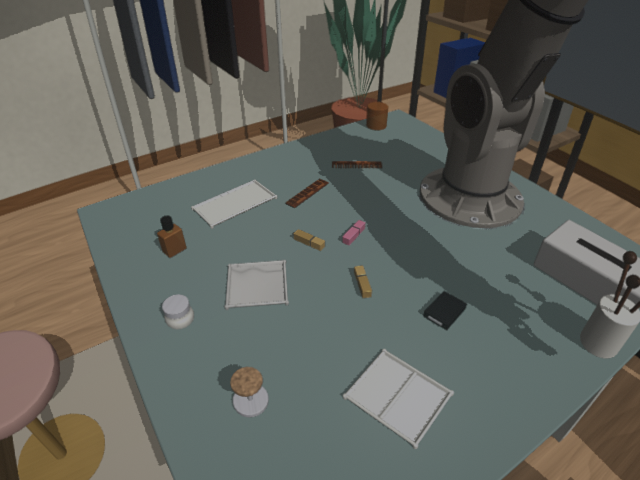

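View pics/top0.png

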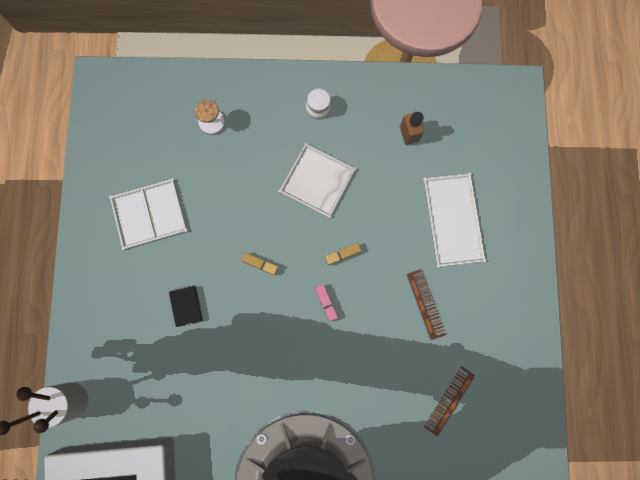

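View pics/wrist0.png

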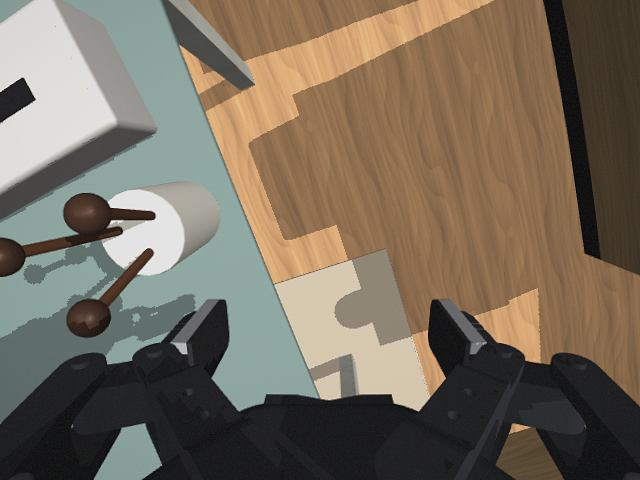

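```bash
python3 - <<'E'
from h import *
for n in ['top0','scene0','wrist0']:
    im=load(n); T=campose(im)
    def proj(P):
        p=(np.array(P)-T[:3,3])@T[:3,:3]; s=p[:2]/p[2]; s=s*(1+im['k1']*(s@s)); return (s*K(im)+[im['cx'],im['cy']]).round(1),p[2].round(3)
    print(n,T.round(3).tolist())
    for P in [(0,0,0),(.5,0,0),(.5,.3,0),(.215,.64,.22)]: print(P,proj(P))
im=load('top0'); P=cloud(im); 
for uv in [(600,300),(180,305),(150,215),(300,180),(455,220),(250,400),(425,305),(450,400)]: print(uv,P[uv[1],uv[0]].round(4))
im=load('scene0'); P=cloud(im)
for uv in [(445,310),(260,285),(360,285)]: print(uv,P[uv[1],uv[0]].round(4))
E
```

```text
top0 [[0.01, -0.987, 0.163, 0.303], [-1.0, -0.013, -0.02, 0.005], [0.022, -0.163, -0.986, 1.126], [0.0, 0.0, 0.0, 1.0]]
(0, 0, 0) (array([305.6, 483.5]), np.float64(1.061))
(0.5, 0, 0) (array([308.6, 242.5]), np.float64(1.143))
(0.5, 0.3, 0) (array([171.1, 240.7]), np.float64(1.137))
(0.215, 0.64, 0.22) (array([-71.9, 381.3]), np.float64(0.866))
scene0 [[-0.841, 0.354, -0.408, 0.88], [0.54, 0.539, -0.647, 0.614], [-0.009, -0.765, -0.644, 0.686], [0.0, 0.0, 0.0, 1.0]]
(0, 0, 0) (array([470.4, 195.4]), np.float64(1.199))
(0.5, 0, 0) (array([316.6, 264.6]), np.float64(0.994))
(0.5, 0.3, 0) (array([404.6, 358.9]), np.float64(0.8))
(0.215, 0.64, 0.22) (array([723.1, 332.4]), np.float64(0.555))
wrist0 [[0.319, 0.915, 0.248, 0.152], [0.948, -0.308, -0.084, 0.661], [-0.001, 0.262, -0.965, 0.373], [0.0, 0.0, 0.0, 1.0]]
(0, 0, 0) (array([-165. ,  223.9]), np.float64(0.378))
(0.5, 0, 0) (array([ 17. , 504.8]), np.float64(0.502))
(0.5, 0.3, 0) (array([172. , 473.4]), np.float64(0.477))
(0.215, 0.64, 0.22) (array([330. , 297.1]), np.float64(0.165))
(600, 300) [ 0.4327 -1.0687 -0.7465]
(180, 305) [0.3597 0.2696 0.0162]
(150, 215) [0.5554 0.3479 0.0056]
(300, 180) [0.6393 0.0208 0.0074]
(455, 220) [ 0.5542 -0.3234  0.0049]
(250, 400) [ 0.1648  0.1181 -0.0007]
(425, 305) [ 0.3663 -0.2524  0.0032]
(450, 400) [ 0.1679 -0.3011  0.0026]
(445, 310) [0.3647 0.2633 0.0136]
(260, 285) [ 0.6372 -0.0094  0.0039]
(360, 285) [0.4663 0.1161 0.0159]
```

```bash
python3 - <<'E'
from h import *
im=load('top0')['img'][:,:,::-1]
a=cv2.resize(im[235:445,390:490],None,fx=2.8,fy=2.8,interpolation=cv2.INTER_CUBIC)
b=cv2.resize(im[140:330,225:365],None,fx=2.8,fy=2.8,interpolation=cv2.INTER_CUBIC)
h=max(a.shape[0],b.shape[0]); o=np.zeros((h,a.shape[1]+b.shape[1]+10,3),np.uint8); o[:a.shape[0],:a.shape[1]]=a; o[:b.shape[0],a.shape[1]+10:]=b
cv2.imwrite('pics/crop1.png',o); print(o.shape)
im=load('scene0')['img'][:,:,::-1]
cv2.imwrite('pics/crop2.png',cv2.resize(im[150:450,180:480],None,fx=2,fy=2,interpolation=cv2.INTER_CUBIC))
E
```

```text
(588, 682, 3)
```

View pics/crop1.png

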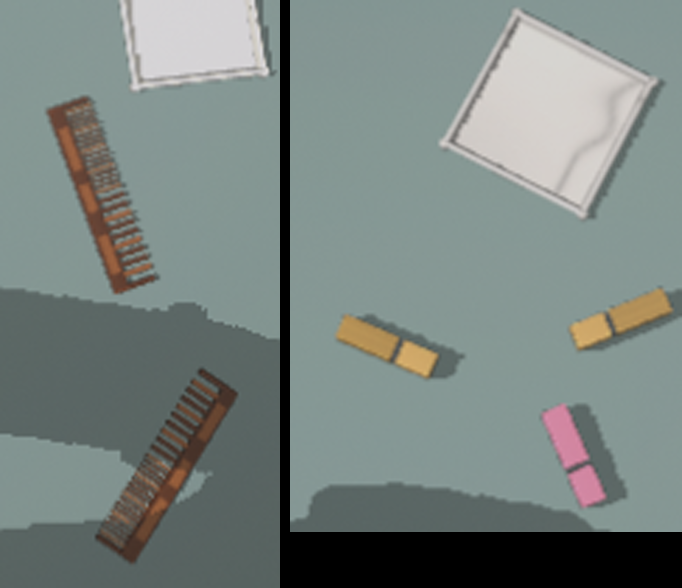

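View pics/crop2.png

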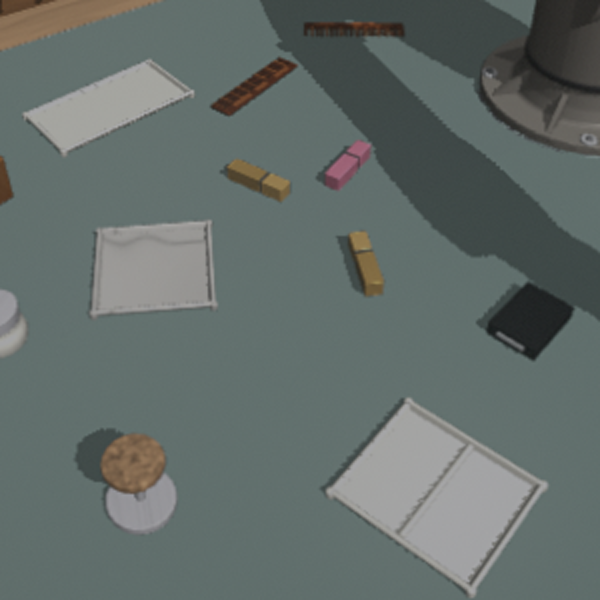

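```bash
cat > seg.py <<'E'
from h import *
def hsv(im): return cv2.cvtColor(np.ascontiguousarray(im['img']),cv2.COLOR_RGB2HSV)
def mask(im,kind):
    H=hsv(im).astype(int); h,s,v=H[...,0],H[...,1],H[...,2]
    if kind=='gold': m=(h>14)&(h<26)&(s>110)&(v>90)
    if kind=='comb': m=(h<16)&(s>90)&(v>25)
    if kind=='black': m=(v<45)
    if kind=='white': m=(s<25)&(v>110)
    if kind=='pink': m=(h>155)&(s>60)
    return m.astype(np.uint8)
def rect(im,m,seed,z,close=0):
    """component nearest seed; rect on plane z"""
    if close: m=cv2.morphologyEx(m,cv2.MORPH_CLOSE,np.ones((close,close)))
    n,l,st,c=cv2.connectedComponentsWithStats(m)
    ok=[i for i in range(1,n) if st[i,4]>40]
    def dist(i):
        v,u=np.nonzero(l==i); return np.min(np.hypot(u-seed[0],v-seed[1]))
    i=min(ok,key=dist)
    v,u=np.nonzero(l==i)
    # pixel corners
    uv=np.concatenate([np.c_[u+a,v+b] for a in(-.5,.5) for b in (-.5,.5)])
    P=onplane(im,uv,z); (c,(w,h),a)=cv2.minAreaRect((P[:,:2]*1000).astype(np.float32))
    if w<h: w,h,a=h,w,a+90
    a=(a+90)%180-90
    D=bydepth(im,np.c_[u,v]); 
    return np.array(c)/1000,(w,h),a,len(u),st[i,:4],np.percentile(D[:,2],[10,50,90]).round(4),D
E
python3 - <<'E'
from seg import *
t=load('top0'); s=load('scene0')
L=[('comb','comb',.006,(425,305),(308,193),5),('pal','black',.016,(185,306),(445,310),3),('lipA','gold',.02,(260,264),(364,282),3),('lipB','gold',.02,(343,254),(309,240),3),
('long','white',.010,(455,220),(235,202),3),('sq','white',.010,(305,175),(257,285),3),('two','white',.010,(150,215),(398,395),5)]
for n,k,z,a,b,c in L:
    for im,sd,nm in ((t,a,'top'),(s,b,'scene')):
        o=rect(im,mask(im,k),sd,z,c); print(n,nm,o[0].round(4),np.round(o[1],1),round(o[2],1),o[3],o[4],o[5])
E
```

```text
comb top [ 0.3681 -0.2538] [149.2  35.6] 19.1 725 [408 270  37  70] [0.0004 0.0059 0.009 ]
comb scene [ 0.3713 -0.2504] [152.7  37.7] 19.6 362 [286 179  42  28] [0.0023 0.0043 0.0061]
pal top [0.3579 0.2581] [76.3 58.3] 14.3 922 [170 287  32  39] [0.0142 0.017  0.0196]
pal scene [0.3654 0.2626] [88.6 59.6] 14.6 847 [424 292  42  37] [0.0131 0.0151 0.0167]
lipA top [0.4501 0.1049] [79. 22.] 67.2 314 [242 253  36  22] [0.0172 0.0203 0.0235]
lipA scene [0.4564 0.112 ] [91.7 21.3] 66.1 231 [355 266  16  31] [0.0119 0.0182 0.0199]
lipB top [ 0.4733 -0.0735] [78.9 21.3] -66.7 290 [325 244  36  21] [0.0171 0.0204 0.0231]
lipB scene [ 0.4756 -0.0668] [91.3 30.5] -75.1 178 [294 230  30  20] [0.0158 0.0186 0.0203]
long top [ 0.555  -0.3193] [208.5 115.1] 7.6 4471 [422 172  65  97] [0.0018 0.0051 0.0093]
long scene [ 0.558  -0.3153] [212.5 128.4] 7.9 1893 [191 179  87  50] [0.0015 0.0036 0.008 ]
sq top [ 0.6401 -0.0171] [136.  135.6] 63.2 3308 [278 142  79  77] [0.0016 0.0051 0.0095]
sq scene [ 0.6427 -0.0131] [141.7 130.5] 63.3 2652 [225 259  64  52] [0.001  0.0031 0.0076]
two top [0.5579 0.3517] [149.8 131.3] -72.9 3729 [109 178  79  73] [0.002  0.0052 0.0097]
two scene [0.5606 0.3535] [149.8 132.1] -72.2 5581 [343 348 112 101] [0.0016 0.0035 0.0081]
```

```bash
cat > plan.py <<'E'
from h import *
def yawx(rv):
    M=R.from_rotvec(rv).as_matrix(); return np.degrees(np.arctan2(M[1,0],M[0,0]))
def state():
    o=r.observe(); M=R.from_rotvec(o['ee_rot']).as_matrix()
    print('t',round(o['time_s'],2),'tcp',o['eef_pos'].round(4),'yawx',round(yawx(o['ee_rot']),2),'tilt',round(np.degrees(np.arccos(-M[2,2])),2),'F',o['contact_force'].round(1),'open',round(o['opening'],3),'q',o['joint_pos'].round(2)); return o
def go(targets):
    """targets: list of (x,y,z,yawx) ; prints rot first about z (5deg units) then shift in tool units after the turn"""
    o=state(); p=o['eef_pos']; M=R.from_rotvec(o['ee_rot']).as_matrix(); y=yawx(o['ee_rot'])
    # tool-down levelled frame
    for T in targets:
        dy=(T[3]-y+180)%360-180
        y=T[3]; c,s=np.cos(np.radians(y)),np.sin(np.radians(y))
        M=np.array([[c,s,0],[s,-c,0],[0,0,-1]])
        d=(np.array(T[:3])-p)@M/0.05; p=np.array(T[:3])
        print(' turn z',round(-dy/5,2),' shift',d.round(2),'|',round(np.linalg.norm(d),1))
E
python3 - <<'E'
from plan import *
state()
im=load('wrist0'); P=cloud(im)
Tc=np.array(im['tool_from_camera'])
v,u=np.mgrid[:480,:640]; uv=np.c_[u.ravel(),v.ravel()]
Q=(rays(im,uv)*im['z_map'].ravel()[:,None])@Tc[:3,:3].T+Tc[:3,3]; Q=Q.reshape(480,640,3)
m=(im['z_map']>0)&(im['z_map']<.25)&(v>280)
q=Q[m]; print(q.max(0),q.min(0))
for uv in [(205,305),(222,305),(222,350),(185,345),(440,305),(478,340)]: print(uv,Q[uv[1],uv[0]].round(4))
tip=q[np.abs(q[:,0])<.012]; 
for z0 in np.arange(-.03,.03,.005):
    w=tip[(tip[:,2]>z0)&(tip[:,2]<z0+.005)]; 
    if len(w): print(round(z0,3),len(w),w[:,1].min().round(4),w[w[:,1]<0][:,1].max().round(4),w[w[:,1]>0][:,1].min().round(4),w[:,1].max().round(4))
E
```

```text
t 0.15 tcp [0.2153 0.6394 0.2173] yawx 161.39 tilt 0.06 F [ 0.6 -0.5 -0.3] open 1.0 q [-1.4   0.43  0.07  1.61 -0.03  1.11 -0.07]
[0.02190021 0.07407123 0.07562263] [-0.03845247 -0.15744483 -0.11708863]
(205, 305) [ 0.0117 -0.0482 -0.0366]
(222, 305) [ 0.0097 -0.0431 -0.0322]
(222, 350) [-0.0077 -0.0431 -0.0374]
(185, 345) [ 0.011  -0.0448 -0.0645]
(440, 305) [ 0.012   0.0428 -0.0372]
(478, 340) [ 0.0119  0.0466 -0.0631]
-0.03 217 -0.0435 -0.0425 0.0419 0.0428
```

```bash
python3 - <<'E'
from plan import *
w=load('wrist0'); t=load('top0'); s=load('scene0')
P=cloud(w)
for uv in [(50,330),(250,320),(150,240),(220,230)]: print('wrist',uv,P[uv[1],uv[0]].round(4))
P=cloud(t); print('top cup',P[405,48].round(3), P[390,60].round(3),P[350,300],P[120,100])
P=cloud(s); print(P[330,500],P[300,200],P[100,20])
im=w['img'][280:420,130:560,::-1]; cv2.imwrite('pics/c3.png',cv2.resize(im,None,fx=1.8,fy=1.8))
z=w['z_map']; print(z[300:420:8,200:240:6].round(3))
E
```

```text
wrist (50, 330) [0.2365 0.2534 0.001 ]
wrist (250, 320) [ 3.033e-01  5.080e-01 -1.000e-04]
wrist (150, 240) [0.1668 0.496  0.1006]
wrist (220, 230) [ 1.880e-01  5.179e-01 -3.000e-04]
top cup [0.164 0.488 0.104] [0.192 0.468 0.103] [0.26867418 0.01527321 0.00307194] [0.77499783 0.47622808 0.0022362 ]
[ 0.29933921  0.35441    -0.00117627] [ 0.7618726  -0.04081887  0.00168605] [ 1.0623156  -2.03456748 -0.14227018]
[[0.404 0.135 0.133 0.135 0.138 0.404 0.405]
 [0.    0.126 0.127 0.128 0.136 0.406 0.407]
 [0.121 0.12  0.122 0.129 0.136 0.411 0.41 ]
 [0.114 0.117 0.124 0.129 0.137 0.412 0.413]
 [0.111 0.116 0.123 0.129 0.137 0.415 0.415]
 [0.111 0.117 0.123 0.13  0.137 0.417 0.419]
 [0.111 0.117 0.123 0.13  0.137 0.42  0.42 ]
 [0.111 0.117 0.123 0.128 0.426 0.422 0.424]
 [0.11  0.115 0.123 0.427 0.428 0.428 0.426]
 [0.079 0.    0.121 0.    0.43  0.429 0.431]
 [0.077 0.075 0.076 0.434 0.432 0.434 0.433]
 [0.073 0.074 0.074 0.073 0.437 0.435 0.437]
 [0.071 0.072 0.071 0.071 0.071 0.441 0.441]
 [0.068 0.069 0.068 0.069 0.068 0.068 0.444]
 [0.066 0.067 0.067 0.066 0.066 0.067 0.067]]
```

View pics/c3.png

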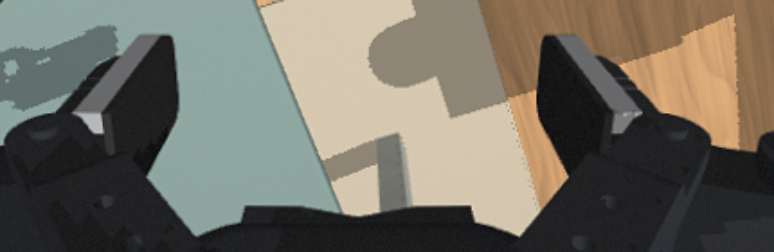

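jog_arm:
  commands:
    - [0,0,0,0,0,0]
    - [0,0,0,0,0,0]
    - [0,0,0,0,0,0]
    - [0,0,0,0,0,0]
    - [0,0,0,0,0,0]
    - [0,0,0,0,0,0]
    - [0,0,0,0,0,0]
    - [0,0,0,0,0,0]
  jaw: 0.4

```text
time_s: 0.95
eef_pos: [0.2154, 0.6396, 0.2178]
ee_rot: [-0.508, -3.1, 0.0]
contact_force: [0.1, -0.5, -0.6]
opening: 0.398
```

```bash
cat > tips.py <<'E'
from plan import *
def toolcloud(im):
    Tc=np.array(im['tool_from_camera']); v,u=np.mgrid[:480,:640]
    Q=(rays(im,np.c_[u.ravel(),v.ravel()])*im['z_map'].ravel()[:,None])@Tc[:3,:3].T+Tc[:3,3]; return Q.reshape(480,640,3)
E
python3 - <<'E'
from tips import *
im=grab('wrist','w1'); Q=toolcloud(im); z=im['z_map']
m=(z>0)&(z<.2); q=Q[m]
print(np.percentile(q[:,2],[99,99.9,100]))
for z0 in np.arange(-.11,.03,.01):
    w=q[(q[:,2]>z0)&(q[:,2]<z0+.01)]
    if len(w): print(round(z0,3),len(w),'x',w[:,0].min().round(4),w[:,0].max().round(4),'y',w[:,1].min().round(4),w[:,1].max().round(4))
E
```

```text
[0.02550472 0.0320001  0.03675357]
-0.11 20144 x -0.0018 0.0217 y -0.0671 0.0648
-0.1 14795 x -0.0124 0.0192 y -0.0641 0.0633
-0.09 9792 x -0.0123 0.0191 y -0.0602 0.0592
-0.08 7175 x -0.012 0.018 y -0.0561 0.0556
-0.07 5570 x -0.0122 0.015 y -0.0518 0.0511
-0.06 1813 x -0.011 0.0151 y -0.0465 0.0461
-0.05 1005 x -0.0104 0.0123 y -0.0313 0.0304
-0.04 1009 x -0.0104 0.0123 y -0.0312 0.0304
-0.03 789 x -0.0103 0.0124 y -0.031 0.0303
-0.02 181 x -0.0103 0.0119 y -0.0238 0.0235
0.01 1416 x -0.0357 0.0472 y -0.1933 -0.1265
0.02 1962 x -0.0373 0.0493 y -0.1978 -0.1237
0.03 178 x 0.0019 0.0487 y -0.1963 -0.1246
```

View pics/w1.png

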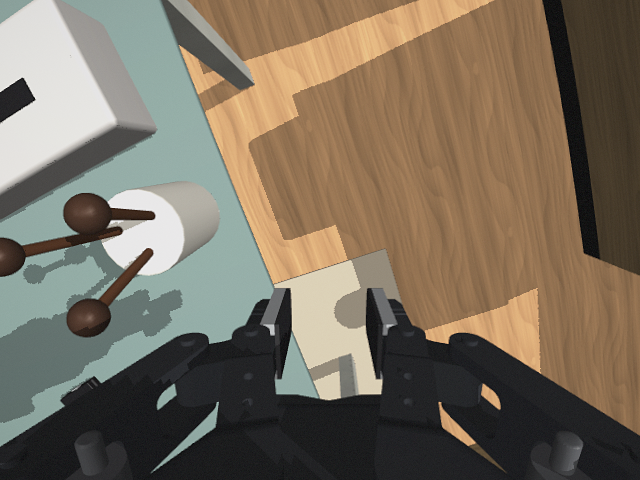

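```bash
cat >> plan.py <<'E'
def path(wps,yaw,step=0.036,ang=4.8,q=0.05,start=None):
    """follow polyline wps to final yawx; print rounded rows in chunks of 12"""
    o=state(); p=np.array(start if start is not None else o['eef_pos']); y=yawx(o['ee_rot'])
    W=[p]+[np.array(w,float) for w in wps]
    seg=np.cumsum([0]+[np.linalg.norm(b-a) for a,b in zip(W,W[1:])]); dy=(yaw-y+180)%360-180
    n=int(max(np.ceil(seg[-1]/step),np.ceil(abs(dy)/ang),1))
    rows=[]; cp=p.copy(); cy=y
    for i in range(1,n+1):
        s=seg[-1]*i/n; t=np.array([np.interp(s,seg,[w[k] for w in W]) for k in range(3)]); ty=y+dy*i/n
        c,sn=np.cos(np.radians(cy)),np.sin(np.radians(cy)); M=np.array([[c,sn,0],[sn,-c,0],[0,0,-1]])
        d=np.round((t-cp)@M/0.05/q)*q; a=np.round(-(ty-cy)/5/q)*q
        d=np.clip(d,-1,1); a=np.clip(a,-1,1)
        rows.append([*(d.round(3)+0.0).tolist(),0,0,float(round(a,3))+0.0]); cp=cp+M@d*0.05; cy=cy-a*5
    print('n',n,'end',cp.round(4),round(cy,1),'resid mm',((W[-1]-cp)*1000).round(1))
    for i in range(0,n,12): print('[',', '.join('[%g,%g,%g,0,0,%g]'%(a[0],a[1],a[2],a[5]) for a in rows[i:i+12]),']')
E
python3 - <<'E'
from plan import *
path([(.40,.45,.22),(.56,.15,.22),(.52,-.12,.22),(.368,-.253,.16)],19.3)
E
```

```text
t 1.0 tcp [0.2154 0.6396 0.2178] yawx 161.39 tilt 0.0 F [ 0.4  0.2 -0.3] open 0.401 q [-1.4   0.43  0.07  1.61 -0.03  1.11 -0.07]
n 31 end [ 0.3669 -0.2528  0.1603] 19.4 resid mm [ 1.1 -0.2 -0.3]
[ [-0.6,-0.3,0,0,0,0.9], [-0.65,-0.3,0,0,0,0.95], [-0.7,-0.2,0,0,0,0.9], [-0.65,-0.15,0,0,0,0.9], [-0.7,-0.1,-0.05,0,0,0.95], [-0.7,-0.05,0,0,0,0.9], [-0.75,0,0,0,0,0.9], [-0.65,-0.05,0,0,0,0.95], [-0.7,-0.1,0,0,0,0.9], [-0.7,0,0,0,0,0.9], [-0.7,0.05,0,0,0,0.95], [-0.7,0.05,0,0,0,0.9] ]
[ [-0.7,0.15,0,0,0,0.9], [-0.7,0.2,0,0,0,0.95], [-0.65,0.25,0,0,0,0.9], [-0.6,0.3,0,0,0,0.9], [-0.6,0.35,0,0,0,0.95], [-0.7,0.1,0,0,0,0.9], [-0.7,0,0,0,0,0.9], [-0.7,0.1,0,0,0,0.95], [-0.7,0.15,0,0,0,0.9], [-0.65,0.2,0,0,0,0.9], [-0.65,0.25,0,0,0,0.95], [-0.65,0.3,0,0,0,0.9] ]
[ [-0.6,0.35,0,0,0,0.9], [-0.65,-0.05,0.2,0,0,0.95], [-0.7,0,0.2,0,0,0.9], [-0.65,0,0.2,0,0,0.9], [-0.7,0.1,0.2,0,0,0.95], [-0.65,0.15,0.2,0,0,0.9], [-0.65,0.2,0.2,0,0,0.9] ]
```

jog_arm:
  commands:
    - [-0.6,-0.3,0,0,0,0.9]
    - [-0.65,-0.3,0,0,0,0.95]
    - [-0.7,-0.2,0,0,0,0.9]
    - [-0.65,-0.15,0,0,0,0.9]
    - [-0.7,-0.1,-0.05,0,0,0.95]
    - [-0.7,-0.05,0,0,0,0.9]
    - [-0.75,0,0,0,0,0.9]
    - [-0.65,-0.05,0,0,0,0.95]
    - [-0.7,-0.1,0,0,0,0.9]
    - [-0.7,0,0,0,0,0.9]
    - [-0.7,0.05,0,0,0,0.95]
    - [-0.7,0.05,0,0,0,0.9]

```text
time_s: 2.2
eef_pos: [0.4731, 0.3101, 0.2203]
ee_rot: [-1.889, -2.51, -0.0]
contact_force: [0.1, -0.5, 0.2]
opening: 0.402
```

```bash
python3 - <<'E'
from plan import *
path([(.56,.15,.22),(.52,-.12,.22),(.368,-.253,.16)],19.3)
E
```

```text
t 2.2 tcp [0.4731 0.3101 0.2203] yawx 106.05 tilt 0.02 F [ 0.1 -0.5  0.2] open 0.402 q [-1.03  0.26  0.4   1.87 -0.12  1.04 -0.3 ]
n 19 end [ 0.3673 -0.2542  0.1603] 19.3 resid mm [ 0.7  1.2 -0.3]
[ [-0.7,0.15,0,0,0,0.9], [-0.65,0.2,0,0,0,0.95], [-0.65,0.25,0,0,0,0.9], [-0.65,0.3,0,0,0,0.9], [-0.6,0.4,0,0,0,0.9], [-0.65,0.05,0,0,0,0.95], [-0.7,0.05,0,0,0,0.9], [-0.7,0.05,0,0,0,0.9], [-0.7,0.15,0,0,0,0.9], [-0.65,0.2,0,0,0,0.95], [-0.65,0.25,0,0,0,0.9], [-0.65,0.35,0,0,0,0.9] ]
[ [-0.6,0.35,0,0,0,0.9], [-0.65,-0.1,0.2,0,0,0.95], [-0.7,0,0.2,0,0,0.9], [-0.65,0.05,0.2,0,0,0.9], [-0.7,0.1,0.2,0,0,0.9], [-0.65,0.15,0.2,0,0,0.95], [-0.65,0.2,0.2,0,0,0.9] ]
```

jog_arm:
  commands:
    - [-0.7,0.15,0,0,0,0.9]
    - [-0.65,0.2,0,0,0,0.95]
    - [-0.65,0.25,0,0,0,0.9]
    - [-0.65,0.3,0,0,0,0.9]
    - [-0.6,0.4,0,0,0,0.9]
    - [-0.65,0.05,0,0,0,0.95]
    - [-0.7,0.05,0,0,0,0.9]
    - [-0.7,0.05,0,0,0,0.9]
    - [-0.7,0.15,0,0,0,0.9]
    - [-0.65,0.2,0,0,0,0.95]
    - [-0.65,0.25,0,0,0,0.9]
    - [-0.65,0.35,0,0,0,0.9]

```text
time_s: 3.4
eef_pos: [0.5259, -0.0857, 0.2203]
ee_rot: [-2.831, -1.36, -0.001]
contact_force: [1.8, 0.4, -0.1]
opening: 0.404
```

jog_arm:
  commands:
    - [-0.6,0.35,0,0,0,0.9]
    - [-0.65,-0.1,0.2,0,0,0.95]
    - [-0.7,0,0.2,0,0,0.9]
    - [-0.65,0.05,0.2,0,0,0.9]
    - [-0.7,0.1,0.2,0,0,0.9]
    - [-0.65,0.15,0.2,0,0,0.95]
    - [-0.65,0.2,0.2,0,0,0.9]
    - [0,0,0,0,0,0]
    - [0,0,0,0,0,0]
  jaw: 0.6

```text
time_s: 4.3
eef_pos: [0.3687, -0.2526, 0.1601]
ee_rot: [-3.095, -0.531, -0.0]
contact_force: [1.3, -0.5, 0.1]
opening: 0.602
```

```bash
python3 - <<'E'
from seg import *; from plan import *
state()
grab('wrist','w2'); grab('top','t2'); grab('scene','s2')
a=cv2.imread('pics/w2.png');b=cv2.imread('pics/s2.png')
cv2.imwrite('pics/w2s2.png',cv2.resize(np.hstack([a,b]),None,fx=.62,fy=.62))
E
```

```text
t 4.3 tcp [ 0.3687 -0.2526  0.1601] yawx 19.46 tilt 0.08 F [ 1.3 -0.5  0.1] open 0.602 q [-0.41  0.17  0.97  2.2  -0.19  0.86 -0.55]
```

View pics/w2s2.png

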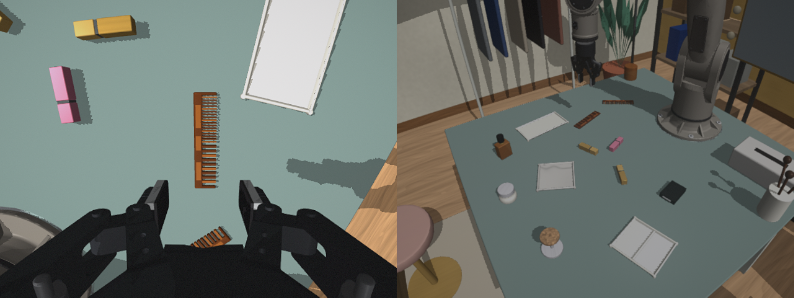

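```bash
python3 - <<'E'
from seg import *; from tips import *
w=load('w2'); s=load('s2')
m=mask(w,'comb'); o=rect(w,m,(330,220),.006,5); print('comb wrist',o[0].round(4),np.round(o[1],1),round(o[2],1),o[4],o[5])
P=cloud(s); z=P[...,2]
sel=(np.abs(P[...,0]-.3687)<.12)&(np.abs(P[...,1]+.2526)<.12)&(z>.03)&(z<.5)
v,u=np.nonzero(sel); print('gripper px',u.min(),u.max(),v.min(),v.max()); q=P[sel]; i=np.argsort(q[:,2])[:8]; print(q[i].round(3), u[i],v[i])
t=load('t2'); P=cloud(t); z=P[...,2]
sel=(np.abs(P[...,0]-.3687)<.12)&(np.abs(P[...,1]+.2526)<.12)&(z>.03)
v,u=np.nonzero(sel); print('top px',len(u), (u.min(),u.max(),v.min(),v.max()) if len(u) else '')
o=rect(w,mask(w,'white'),(470,90),.01,3); print('long wrist',o[0].round(4),np.round(o[1],1),round(o[2],1),o[4],o[5])
cv2.imwrite('pics/s2c.png',cv2.resize(cv2.imread('pics/s2.png')[0:240,230:430],None,fx=2.5,fy=2.5))
E
```

```text
comb wrist [ 0.3682 -0.2549] [148.8  34.6] 19.6 [312 149  38 155] [-0.      0.0053  0.0067]
gripper px 272 330 1 139
[[ 0.38  -0.277  0.174]
 [ 0.357 -0.224  0.176]
 [ 0.378 -0.276  0.177]
 [ 0.374 -0.278  0.178]
 [ 0.388 -0.274  0.178]
 [ 0.361 -0.223  0.178]
 [ 0.381 -0.275  0.178]
 [ 0.39  -0.274  0.178]] [297 316 298 299 295 315 297 294] [133 138 132 131 133 138 132 133]
top px 18783 (np.int64(420), np.int64(591), np.int64(215), np.int64(408))
long wrist [ 0.5309 -0.3227] [158.3 112.1] 8.0 [387   0 172 185] [0.0031 0.0042 0.0086]
```

View pics/s2c.png

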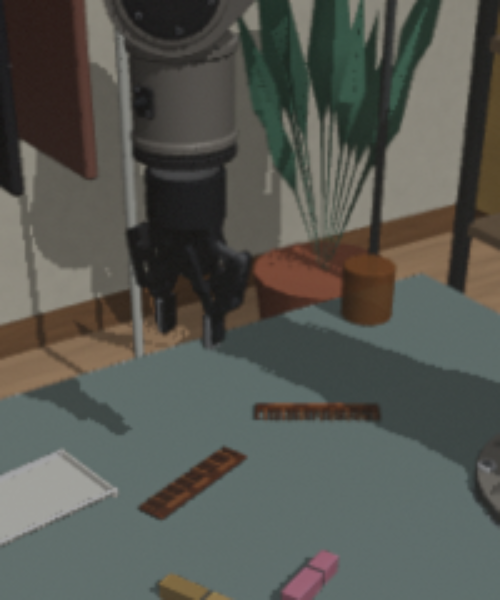

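jog_arm:
  commands:
    - [-0.02,0.035,0.5,0,0,0]
    - [0,0,0.6,0,0,0]
    - [0,0,0.6,0,0,0]
    - [0,0,0.6,0,0,0]
    - [0,0,0.3,0,0,0]
    - [0,0,0,0,0,0]
    - [0,0,0,0,0,0]

```text
time_s: 5.15
eef_pos: [0.3699, -0.2545, 0.0307]
ee_rot: [3.095, 0.536, -0.001]
contact_force: [0.2, -0.5, -0.3]
opening: 0.596
```

```bash
cat > look.py <<'E'
from seg import *; from tips import *
def tipz(fn_s,tcp,rad=.06):
    s=load(fn_s); P=cloud(s); H=hsv(s); z=P[...,2]
    sel=(np.abs(P[...,0]-tcp[0])<rad)&(np.abs(P[...,1]-tcp[1])<rad)&(z>.003)&(z<.2)&(H[...,2]<70)&(H[...,1]<90)
    q=P[sel]; v,u=np.nonzero(sel); i=np.argsort(q[:,2])[:10]; print('tips',q[i].round(3).tolist(),u[i],v[i])
E
python3 - <<'E'
from look import *
o=state(); s=grab('scene','s3'); w=grab('wrist','w3'); tipz('s3',o['eef_pos'])
Q=toolcloud(w); z=w['z_map']; q=Q[(z>0)&(z<.2)&(Q[...,0]>-.012)&(Q[...,0]<.02)&(abs(Q[...,1])<.05)&(hsv(w)[...,2]<90)]; print('tip tool z',np.percentile(q[:,2],[99,99.9]))
a=cv2.imread('pics/w3.png');b=cv2.resize(cv2.imread('pics/s3.png')[60:260,200:460],(624,480))
cv2.imwrite('pics/c4.png',cv2.resize(np.hstack([a,b]),None,fx=.63,fy=.63))
E
```

```text
t 5.15 tcp [ 0.3699 -0.2545  0.0307] yawx 19.66 tilt 0.02 F [ 0.2 -0.5 -0.3] open 0.596 q [-0.14  0.44  0.72  2.28 -0.54  0.59 -0.23]
tips [[0.327, -0.25, 0.003], [0.356, -0.24, 0.003], [0.322, -0.252, 0.003], [0.386, -0.264, 0.004], [0.357, -0.275, 0.004], [0.369, -0.235, 0.004], [0.413, -0.219, 0.004], [0.31, -0.255, 0.004], [0.414, -0.253, 0.005], [0.398, -0.259, 0.005]] [321 314 322 300 307 311 300 325 293 297] [188 193 187 192 187 195 203 185 197 194]
tip tool z [0.0263862  0.03005471]
```

View pics/c4.png

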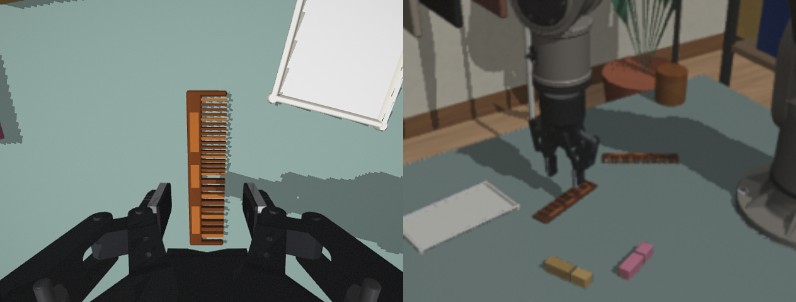

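jog_arm:
  commands:
    - [0,0,0.3,0,0,0]
    - [0,0,0.3,0,0,0]
    - [0,0,0.2,0,0,0]
    - [0,0,0,0,0,0]
    - [0,0,0,0,0,0]
  jaw: 0.55

```text
time_s: 5.75
eef_pos: [0.3699, -0.2547, -0.0091]
ee_rot: [3.095, 0.536, 0.001]
contact_force: [0.6, -1.0, 0.5]
opening: 0.553
```

```bash
python3 - <<'E'
from look import *
o=state(); s=grab('scene','s4'); w=grab('wrist','w4')
Q=toolcloud(w); z=w['z_map']; P=cloud(w)
q=P[(z>0)&(z<.2)&(Q[...,0]>-.012)&(Q[...,0]<.02)&(abs(Q[...,1])<.05)&(Q[...,2]<-.0145)]; print('tip world z min',np.percentile(q[:,2],[0,.1,1]))
a=cv2.imread('pics/w4.png')[200:440,150:480];b=cv2.resize(cv2.imread('pics/s4.png')[120:220,240:380],None,fx=2.4,fy=2.4)
cv2.imwrite('pics/c5.png',np.hstack([a,b]))
E
```

```text
t 5.75 tcp [ 0.3699 -0.2547 -0.0091] yawx 19.63 tilt 0.02 F [ 0.6 -1.   0.5] open 0.553 q [-0.05  0.52  0.62  2.29 -0.64  0.5  -0.15]
tip world z min [0.00546074 0.00550468 0.00576261]
```

View pics/c5.png

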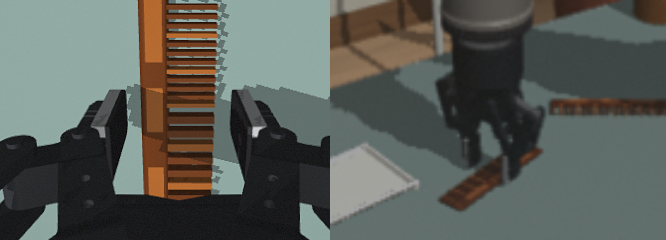

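jog_arm:
  commands:
    - [0,0,0.02,0,0,0]
    - [0,0,0.02,0,0,0]
    - [0,0,0.02,0,0,0]
    - [0,0,0.02,0,0,0]
    - [0,0,0.02,0,0,0]
    - [0,0,0,0,0,0]
  jaw: 0.47

```text
time_s: 6.45
eef_pos: [0.3696, -0.2545, -0.0148]
ee_rot: [-3.096, -0.536, 0.0]
contact_force: [-0.2, 0.3, -0.0]
opening: 0.472
```

```bash
python3 - <<'E'
from look import *
o=state(); w=grab('wrist','w5'); s=grab('scene','s5')
a=cv2.imread('pics/w5.png')[200:440,150:480];b=cv2.resize(cv2.imread('pics/s5.png')[120:220,240:380],None,fx=2.4,fy=2.4)
cv2.imwrite('pics/c6.png',np.hstack([a,b]))
E
```

```text
t 6.45 tcp [ 0.3696 -0.2545 -0.0148] yawx 19.63 tilt 0.01 F [-0.2  0.3 -0. ] open 0.472 q [-0.04  0.53  0.6   2.29 -0.65  0.49 -0.14]
```

View pics/c6.png

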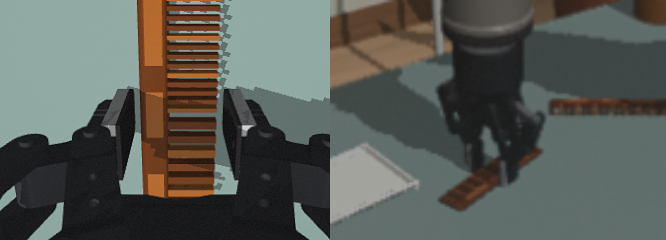

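jog_arm:
  commands:
    - [0,0,0,0,0,0]
    - [0,0,0,0,0,0]
    - [0,0,0,0,0,0]
    - [0,0,0,0,0,0]
    - [0,0,0,0,0,0]
  jaw: 0.2

```text
time_s: 7.05
eef_pos: [0.3701, -0.255, -0.014]
ee_rot: [3.095, 0.535, 0.002]
contact_force: [-3.3, 0.8, 22.6]
opening: 0.374
```

jog_arm:
  commands:
    - [0,0,-0.1,0,0,0]
    - [0,0,-0.2,0,0,0]
    - [0,0,-0.4,0,0,0]
    - [0,0,-0.4,0,0,0]
    - [0,0,0,0,0,0]

```text
time_s: 7.55
eef_pos: [0.3706, -0.2549, 0.0424]
ee_rot: [3.094, 0.536, 0.004]
contact_force: [-0.1, -0.4, -0.1]
opening: 0.372
```

```bash
python3 - <<'E'
from look import *
o=state(); w=grab('wrist','w6'); s=grab('scene','s6')
a=cv2.imread('pics/w6.png')[130:440,100:530];b=cv2.resize(cv2.imread('pics/s6.png')[80:220,240:380],(310,310))
cv2.imwrite('pics/c7.png',np.hstack([a,b]))
E
```

```text
t 7.55 tcp [ 0.3706 -0.2549  0.0424] yawx 19.64 tilt 0.16 F [-0.1 -0.4 -0.1] open 0.372 q [-0.17  0.42  0.76  2.28 -0.52  0.61 -0.25]
```

View pics/c7.png

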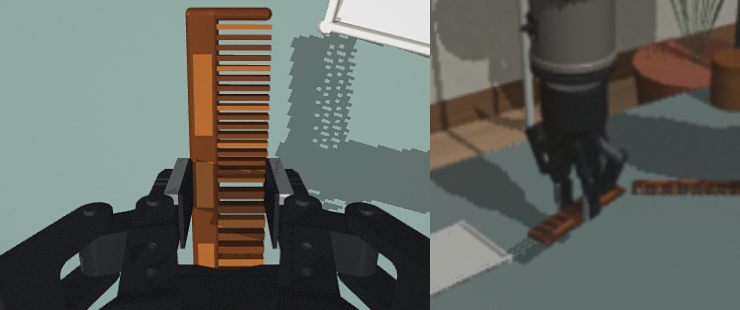

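```bash
python3 - <<'E'
from plan import *
path([(.40,-.265,.10),(.54,-.315,.11),(.557,-.319,.05)],7.7,step=.03)
E
```

```text
t 7.65 tcp [ 0.3701 -0.2542  0.0407] yawx 19.68 tilt 0.06 F [-0.7  0.8 -1.1] open 0.372 q [-0.16  0.43  0.75  2.28 -0.52  0.61 -0.25]
n 10 end [ 0.5578 -0.3196  0.0507] 7.7 resid mm [-0.8  0.6 -0.7]
[ [0.2,0.15,-0.5,0,0,0.25], [0.2,0.2,-0.5,0,0,0.25], [0.35,0.25,-0.2,0,0,0.2], [0.45,0.3,-0.05,0,0,0.25], [0.45,0.35,-0.05,0,0,0.25], [0.5,0.3,0,0,0,0.25], [0.45,0.3,-0.05,0,0,0.25], [0.4,0.2,0.1,0,0,0.2], [0.15,0.1,0.55,0,0,0.25], [0.15,0.05,0.5,0,0,0.25] ]
```

jog_arm:
  commands:
    - [0.2,0.15,-0.5,0,0,0.25]
    - [0.2,0.2,-0.5,0,0,0.25]
    - [0.35,0.25,-0.2,0,0,0.2]
    - [0.45,0.3,-0.05,0,0,0.25]
    - [0.45,0.35,-0.05,0,0,0.25]
    - [0.5,0.3,0,0,0,0.25]
    - [0.45,0.3,-0.05,0,0,0.25]
    - [0.4,0.2,0.1,0,0,0.2]
    - [0.15,0.1,0.55,0,0,0.25]
    - [0.15,0.05,0.5,0,0,0.25]
    - [0,0,0,0,0,0]
    - [0,0,0,0,0,0]

```text
time_s: 8.85
eef_pos: [0.5564, -0.3202, 0.0499]
ee_rot: [-3.134, -0.209, 0.003]
contact_force: [-0.4, -0.1, 0.5]
opening: 0.37
```

```bash
python3 - <<'E'
from look import *
o=state(); w=grab('wrist','w7'); s=grab('scene','s7')
a=cv2.imread('pics/w7.png');b=cv2.resize(cv2.imread('pics/s7.png')[120:260,150:350],(640,480))
cv2.imwrite('pics/c8.png',cv2.resize(np.hstack([a,b]),None,fx=.6,fy=.6))
E
```

```text
t 8.85 tcp [ 0.5564 -0.3202  0.0499] yawx 7.64 tilt 0.11 F [-0.4 -0.1  0.5] open 0.37 q [-0.11  0.7   0.76  1.84 -0.62  0.86 -0.49]
```

View pics/c8.png

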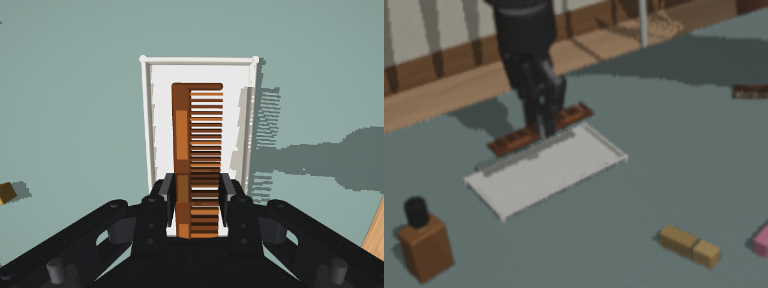

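```bash
python3 - <<'E'
from look import *
w=load('w7'); 
A=onplane(w,[(240,100),(428,100)],.01); print('tray far rim',A.round(4)); B=onplane(w,[(288,141),(372,141)],.0645); print('comb far end',B.round(4))
d=np.array([np.cos(np.radians(7.65)),np.sin(np.radians(7.65))]); c=w['st']['eef_pos'][:2]
n=np.array([-d[1],d[0]])
print('along',(A[:,:2]-c)@d,(B[:,:2]-c)@d,'across',(A[:,:2]-c)@n,(B[:,:2]-c)@n)
E
```

```text
tray far rim [[ 0.6452 -0.2597  0.01  ]
 [ 0.6589 -0.3613  0.01  ]]
comb far end [[ 0.6255 -0.2946  0.0645]
 [ 0.63   -0.3281  0.0645]]
along [0.09601043 0.09608477] [0.07186939 0.07187412] across [ 0.04811376 -0.05436878] [ 0.01617411 -0.01761443]
```

jog_arm:
  commands:
    - [0,0.05,0.3,0,0,0]
    - [0,0,0.4,0,0,0]
    - [0,0,0.25,0,0,0]
    - [0,0,0.1,0,0,0]
    - [0,0,0.04,0,0,0]
    - [0,0,0.04,0,0,0]
    - [0,0,0.04,0,0,0]
    - [0,0,0,0,0,0]
    - [0,0,0,0,0,0]

```text
time_s: 9.85
eef_pos: [0.5578, -0.3225, -0.0079]
ee_rot: [3.134, 0.209, 0.0]
contact_force: [-0.2, -0.3, -0.2]
opening: 0.373
```

jog_arm:
  commands:
    - [0,0,0.02,0,0,0]
    - [0,0,0.01,0,0,0]
    - [0,0,0.01,0,0,0]
    - [0,0,0,0,0,0]
    - [0,0,0,0,0,0]

```text
time_s: 10.35
eef_pos: [0.5577, -0.3225, -0.0098]
ee_rot: [-3.134, -0.209, -0.0]
contact_force: [-2.1, 1.2, 6.6]
opening: 0.372
```

Contact with the tray floor (6.6 N). I'll open slightly and look.

jog_arm:
  commands:
    - [0,0,0,0,0,0]
    - [0,0,0,0,0,0]
    - [0,0,0,0,0,0]
    - [0,0,-0.1,0,0,0]
    - [0,0,-0.3,0,0,0]
    - [0,0,-0.6,0,0,0]
    - [0,0,-0.9,0,0,0]
    - [0,0,-0.9,0,0,0]
    - [0,0,-0.9,0,0,0]
    - [0,0,0,0,0,0]
  jaw: 0.5

```text
time_s: 11.35
eef_pos: [0.5595, -0.3247, 0.1818]
ee_rot: [3.131, 0.207, 0.012]
contact_force: [0.3, -0.4, -0.4]
opening: 0.501
```

```bash
python3 - <<'E'
from look import *
o=state(); w=grab('wrist','w8'); s=grab('scene','s8')
m=mask(w,'comb'); o=rect(w,m,(330,250),.010,5); print('comb wrist',o[0].round(4),np.round(o[1],1),round(o[2],1),o[4],o[5])
a=cv2.imread('pics/w8.png');b=cv2.resize(cv2.imread('pics/s8.png')[120:260,150:350],(640,480))
cv2.imwrite('pics/c9.png',cv2.resize(np.hstack([a,b]),None,fx=.6,fy=.6))
path([(.62,-.1,.2),(.52,.15,.2),(.37,.24,.16)],0)
E
```

```text
t 11.35 tcp [ 0.5595 -0.3247  0.1818] yawx 7.58 tilt 0.48 F [ 0.3 -0.4 -0.4] open 0.501 q [-0.2   0.55  0.89  1.75 -0.49  1.07 -0.58]
comb wrist [ 0.5564 -0.3228] [147.7  34.5] 7.5 [308 153  36 146] [0.004  0.0093 0.0106]
t 11.45 tcp [ 0.5581 -0.3226  0.1768] yawx 7.64 tilt 0.15 F [-0.3  1.  -0.2] open 0.5 q [-0.2   0.56  0.88  1.76 -0.49  1.06 -0.58]
n 19 end [0.3697 0.2394 0.1593] -0.1 resid mm [0.3 0.6 0.7]
[ [0.3,-0.65,-0.05,0,0,0.1], [0.25,-0.65,-0.1,0,0,0.05], [0.3,-0.65,-0.05,0,0,0.1], [0.25,-0.7,-0.1,0,0,0.05], [0.25,-0.65,-0.05,0,0,0.1], [0.25,-0.65,-0.1,0,0,0.1], [0.05,-0.7,0,0,0,0.05], [-0.25,-0.65,0,0,0,0.1], [-0.2,-0.7,0,0,0,0.05], [-0.2,-0.7,0,0,0,0.1], [-0.25,-0.65,0,0,0,0.1], [-0.2,-0.7,0,0,0,0.05] ]
[ [-0.25,-0.7,0,0,0,0.1], [-0.25,-0.65,0,0,0,0.1], [-0.55,-0.4,0.15,0,0,0.05], [-0.6,-0.35,0.15,0,0,0.1], [-0.6,-0.4,0.15,0,0,0.05], [-0.6,-0.35,0.2,0,0,0.1], [-0.6,-0.35,0.15,0,0,0.1] ]
```

View pics/c9.png

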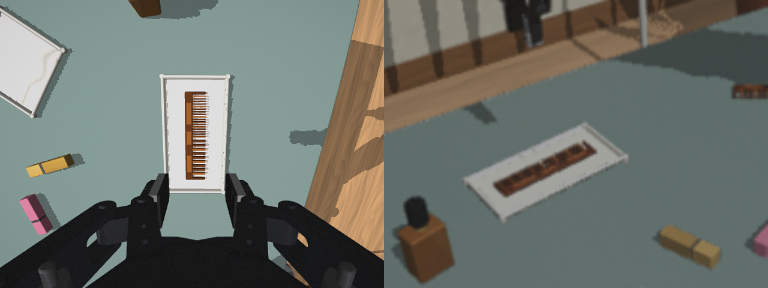

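```bash
python3 - <<'E'
from plan import *
path([(.64,-.12,.21),(.60,.03,.21)],100)
E
```

```text
t 11.45 tcp [ 0.5581 -0.3226  0.1768] yawx 7.64 tilt 0.15 F [-0.3  1.  -0.2] open 0.5 q [-0.2   0.56  0.88  1.76 -0.49  1.06 -0.58]
n 20 end [0.6002 0.0295 0.2093] 99.9 resid mm [-0.2  0.5  0.7]
[ [0.2,-0.3,-0.05,0,0,-0.9], [0.2,-0.35,-0.05,0,0,-0.95], [0.25,-0.25,-0.05,0,0,-0.9], [0.25,-0.3,-0.1,0,0,-0.95], [0.25,-0.25,-0.05,0,0,-0.9], [0.3,-0.2,-0.05,0,0,-0.95], [0.3,-0.2,-0.05,0,0,-0.9], [0.35,-0.2,-0.05,0,0,-0.95], [0.35,-0.15,-0.05,0,0,-0.9], [0.35,-0.1,-0.05,0,0,-0.95], [0.35,-0.1,-0.05,0,0,-0.9], [0.35,-0.1,-0.05,0,0,-0.95] ]
[ [0.3,-0.25,0,0,0,-0.9], [0.3,-0.25,0,0,0,-0.95], [0.3,-0.2,0,0,0,-0.9], [0.35,-0.2,0,0,0,-0.95], [0.3,-0.15,0,0,0,-0.9], [0.35,-0.1,0,0,0,-0.9], [0.4,-0.1,0,0,0,-0.95], [0.35,-0.05,0,0,0,-0.9] ]
```

jog_arm:
  commands:
    - [0.2,-0.3,-0.05,0,0,-0.9]
    - [0.2,-0.35,-0.05,0,0,-0.95]
    - [0.25,-0.25,-0.05,0,0,-0.9]
    - [0.25,-0.3,-0.1,0,0,-0.95]
    - [0.25,-0.25,-0.05,0,0,-0.9]
    - [0.3,-0.2,-0.05,0,0,-0.95]
    - [0.3,-0.2,-0.05,0,0,-0.9]
    - [0.35,-0.2,-0.05,0,0,-0.95]
    - [0.35,-0.15,-0.05,0,0,-0.9]
    - [0.35,-0.1,-0.05,0,0,-0.95]
    - [0.35,-0.1,-0.05,0,0,-0.9]
    - [0.35,-0.1,-0.05,0,0,-0.95]

```text
time_s: 12.65
eef_pos: [0.6387, -0.1148, 0.2065]
ee_rot: [-2.673, -1.648, 0.003]
contact_force: [-0.4, 0.3, -0.8]
opening: 0.502
```

jog_arm:
  commands:
    - [0.3,-0.25,0,0,0,-0.9]
    - [0.3,-0.25,0,0,0,-0.95]
    - [0.3,-0.2,0,0,0,-0.9]
    - [0.35,-0.2,0,0,0,-0.95]
    - [0.3,-0.15,0,0,0,-0.9]
    - [0.35,-0.1,0,0,0,-0.9]
    - [0.4,-0.1,0,0,0,-0.95]
    - [0.35,-0.05,0,0,0,-0.9]
  jaw: 0.85

```text
time_s: 13.45
eef_pos: [0.5987, 0.0306, 0.2065]
ee_rot: [-2.017, -2.407, 0.002]
contact_force: [0.2, -0.3, 0.8]
opening: 0.852
```

```bash
python3 - <<'E'
from plan import *
path([(.52,.15,.21),(.362,.256,.14)],194.3)
E
```

```text
t 13.45 tcp [0.5987 0.0306 0.2065] yawx 100.1 tilt 0.11 F [ 0.2 -0.3  0.8] open 0.852 q [-0.54  0.34  0.49  1.81 -0.18  1.03  0.19]
n 20 end [0.3626 0.2563 0.139 ] 194.3 resid mm [-0.6 -0.3  1. ]
[ [0.3,-0.15,0,0,0,-0.95], [0.35,-0.1,0,0,0,-0.95], [0.35,-0.1,-0.05,0,0,-0.95], [0.3,-0.05,0,0,0,-0.9], [0.35,0,0,0,0,-0.95], [0.35,0,0,0,0,-0.95], [0.35,0,0,0,0,-0.95], [0.35,0.1,0,0,0,-0.95], [0.3,-0.05,0.05,0,0,-0.95], [0.35,0,0.15,0,0,-0.9], [0.3,0,0.1,0,0,-0.95], [0.35,0.05,0.1,0,0,-0.95] ]
[ [0.3,0.05,0.15,0,0,-0.95], [0.3,0.1,0.1,0,0,-0.95], [0.35,0.1,0.15,0,0,-0.95], [0.25,0.15,0.1,0,0,-0.9], [0.3,0.15,0.1,0,0,-0.95], [0.3,0.15,0.15,0,0,-0.95], [0.25,0.2,0.1,0,0,-0.95], [0.2,0.25,0.15,0,0,-0.95] ]
```

jog_arm:
  commands:
    - [0.3,-0.15,0,0,0,-0.95]
    - [0.35,-0.1,0,0,0,-0.95]
    - [0.35,-0.1,-0.05,0,0,-0.95]
    - [0.3,-0.05,0,0,0,-0.9]
    - [0.35,0,0,0,0,-0.95]
    - [0.35,0,0,0,0,-0.95]
    - [0.35,0,0,0,0,-0.95]
    - [0.35,0.1,0,0,0,-0.95]
    - [0.3,-0.05,0.05,0,0,-0.95]
    - [0.35,0,0.15,0,0,-0.9]
    - [0.3,0,0.1,0,0,-0.95]
    - [0.35,0.05,0.1,0,0,-0.95]

```text
time_s: 14.65
eef_pos: [0.47, 0.1837, 0.1888]
ee_rot: [-0.638, -3.075, 0.002]
contact_force: [-0.1, 0.7, 0.8]
opening: 0.849
```

jog_arm:
  commands:
    - [0.3,0.05,0.15,0,0,-0.95]
    - [0.3,0.1,0.1,0,0,-0.95]
    - [0.35,0.1,0.15,0,0,-0.95]
    - [0.25,0.15,0.1,0,0,-0.9]
    - [0.3,0.15,0.1,0,0,-0.95]
    - [0.3,0.15,0.15,0,0,-0.95]
    - [0.25,0.2,0.1,0,0,-0.95]
    - [0.2,0.25,0.15,0,0,-0.95]
    - [0,0,0,0,0,0]
    - [0,0,0,0,0,0]

```text
time_s: 15.65
eef_pos: [0.3643, 0.2558, 0.1395]
ee_rot: [0.384, -3.117, 0.001]
contact_force: [-0.1, 0.0, 0.2]
opening: 0.847
```

```bash
python3 - <<'E'
from look import *
o=state(); w=grab('wrist','w9'); s=grab('scene','s9')
a=cv2.imread('pics/w9.png');b=cv2.imread('pics/s9.png')
cv2.imwrite('pics/c10.png',cv2.resize(np.hstack([a,b]),None,fx=.6,fy=.6))
E
```

```text
t 15.65 tcp [0.3643 0.2558 0.1395] yawx -165.94 tilt 0.08 F [-0.1  0.   0.2] open 0.847 q [-0.81  0.15  0.06  2.18 -0.01  0.81  1.07]
```

View pics/c10.png

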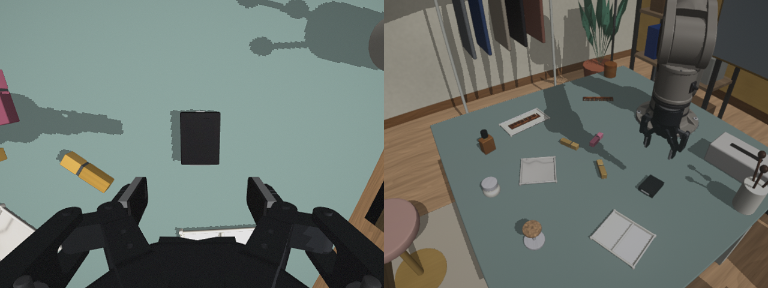

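```bash
python3 - <<'E'
from look import *
w=load('w9'); m=mask(w,'black')
for z in (.016,0.0):
    o=rect(w,m,(333,230),z,3); print(z,'pal wrist',o[0].round(4),np.round(o[1],1),round(o[2],1),o[4],o[5])
go([(o[0][0],o[0][1],.03,194.2)])
E
```

```text
0.016 pal wrist [0.357 0.258] [76.2 55.6] 14.1 [300 186  67  88] [0.0153 0.0162 0.0171]
0.0 pal wrist [0.3603 0.2591] [80.6 58.8] 14.1 [300 186  67  88] [0.0153 0.0162 0.0171]
t 15.75 tcp [0.3649 0.2557 0.1398] yawx -165.99 tilt 0.02 F [-0.1 -0.2 -0. ] open 0.847 q [-0.81  0.15  0.06  2.18 -0.01  0.81  1.07]
 turn z -0.04  shift [0.07 0.09 2.2 ] | 2.2
```

jog_arm:
  commands:
    - [0.14,0.08,0.4,0,0,0]
    - [0,0,0.6,0,0,0]
    - [0,0,0.6,0,0,0]
    - [0,0,0.6,0,0,0]
    - [0,0,0,0,0,0]
    - [0,0,0,0,0,0]

```text
time_s: 16.35
eef_pos: [0.357, 0.258, 0.0302]
ee_rot: [0.384, -3.117, 0.001]
contact_force: [-0.6, -1.1, 0.4]
opening: 0.851
```

```bash
python3 - <<'E'
from look import *
o=state(); w=grab('wrist','w10'); s=grab('scene','s10')
a=cv2.imread('pics/w10.png');b=cv2.resize(cv2.imread('pics/s10.png')[200:380,380:620],(640,480))
cv2.imwrite('pics/c11.png',cv2.resize(np.hstack([a,b]),None,fx=.6,fy=.6))
E
```

```text
t 16.35 tcp [0.357  0.258  0.0302] yawx -165.94 tilt 0.07 F [-0.6 -1.1  0.4] open 0.851 q [-0.81  0.34  0.04  2.27 -0.03  0.54  1.07]
```

View pics/c11.png

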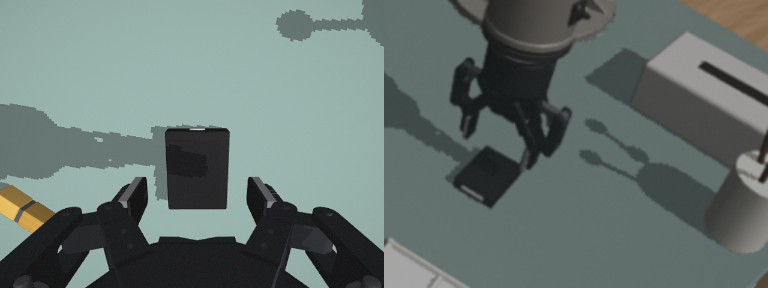

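jog_arm:
  commands:
    - [0,0,0.3,0,0,0]
    - [0,0,0.3,0,0,0]
    - [0,0,0.16,0,0,0]
    - [0,0,0.1,0,0,0]
    - [0,0,0,0,0,0]

```text
time_s: 16.95
eef_pos: [0.3569, 0.2585, -0.013]
ee_rot: [-0.386, 3.118, 0.0]
contact_force: [-1.0, 0.3, 0.0]
opening: 0.845
```

jog_arm:
  commands:
    - [0,0,0,0,0,0]
    - [0,0,0,0,0,0]
    - [0,0,0,0,0,0]
    - [0,0,0,0,0,0]
    - [0,0,0,0,0,0]
  jaw: 0.4

```text
time_s: 17.45
eef_pos: [0.357, 0.2587, -0.0122]
ee_rot: [-0.386, 3.117, 0.001]
contact_force: [-3.1, -2.2, 14.1]
opening: 0.634
```

jog_arm:
  commands:
    - [0,0,-0.1,0,0,0]
    - [0,0,-0.3,0,0,0]
    - [0,0,-0.4,0,0,0]
    - [0,0,-0.4,0,0,0]
    - [0,0,0,0,0,0]

```text
time_s: 17.95
eef_pos: [0.3578, 0.2594, 0.0492]
ee_rot: [-0.386, 3.115, 0.004]
contact_force: [-0.1, 0.8, -1.0]
opening: 0.634
```

```bash
python3 - <<'E'
from look import *
o=state(); w=grab('wrist','w11'); s=grab('scene','s11')
a=cv2.imread('pics/w11.png');b=cv2.resize(cv2.imread('pics/s11.png')[200:380,380:620],(640,480))
cv2.imwrite('pics/c12.png',cv2.resize(np.hstack([a,b]),None,fx=.6,fy=.6))
path([(.36,.25,.10),(.48,.16,.14),(.58,.05,.14),(.640,-.0165,.09)],153.3,step=.03)
E
```

```text
t 17.95 tcp [0.3578 0.2594 0.0492] yawx -165.88 tilt 0.23 F [-0.1  0.8 -1. ] open 0.634 q [-0.82  0.3   0.05  2.26 -0.03  0.58  1.07]
t 18.05 tcp [0.3569 0.2587 0.0472] yawx -165.86 tilt 0.08 F [ 0.1  0.  -1.6] open 0.635 q [-0.82  0.3   0.05  2.26 -0.03  0.58  1.07]
n 16 end [ 0.6394 -0.0152  0.0897] -206.6 resid mm [ 0.6 -1.3  0.3]
[ [0,-0.1,-0.55,0,0,0.5], [-0.05,-0.15,-0.55,0,0,0.5], [-0.4,-0.4,-0.1,0,0,0.55], [-0.4,-0.35,-0.15,0,0,0.5], [-0.45,-0.4,-0.15,0,0,0.5], [-0.4,-0.35,-0.15,0,0,0.5], [-0.45,-0.3,-0.15,0,0,0.5], [-0.45,-0.35,-0.05,0,0,0.55], [-0.45,-0.4,0,0,0,0.5], [-0.4,-0.35,0,0,0,0.5], [-0.5,-0.35,0,0,0,0.5], [-0.45,-0.35,0,0,0,0.55] ]
[ [-0.45,-0.25,0.15,0,0,0.5], [-0.45,-0.25,0.3,0,0,0.5], [-0.45,-0.2,0.25,0,0,0.5], [-0.45,-0.2,0.3,0,0,0.5] ]
```

View pics/c12.png

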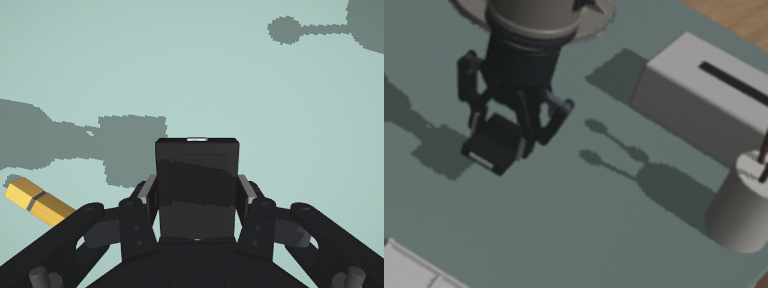

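jog_arm:
  commands:
    - [0,-0.1,-0.55,0,0,0.5]
    - [-0.05,-0.15,-0.55,0,0,0.5]
    - [-0.4,-0.4,-0.1,0,0,0.55]
    - [-0.4,-0.35,-0.15,0,0,0.5]
    - [-0.45,-0.4,-0.15,0,0,0.5]
    - [-0.4,-0.35,-0.15,0,0,0.5]
    - [-0.45,-0.3,-0.15,0,0,0.5]
    - [-0.45,-0.35,-0.05,0,0,0.55]
    - [-0.45,-0.4,0,0,0,0.5]
    - [-0.4,-0.35,0,0,0,0.5]
    - [-0.5,-0.35,0,0,0,0.5]
    - [-0.45,-0.35,0,0,0,0.55]

```text
time_s: 19.25
eef_pos: [0.5708, 0.057, 0.1381]
ee_rot: [-0.456, -3.107, 0.001]
contact_force: [-0.3, 0.4, -0.9]
opening: 0.636
```

jog_arm:
  commands:
    - [-0.45,-0.25,0.15,0,0,0.5]
    - [-0.45,-0.25,0.3,0,0,0.5]
    - [-0.45,-0.2,0.25,0,0,0.5]
    - [-0.45,-0.2,0.3,0,0,0.5]
    - [0,0,0,0,0,0]
    - [0,0,0,0,0,0]

```text
time_s: 19.85
eef_pos: [0.6384, -0.0158, 0.0877]
ee_rot: [-0.723, -3.055, 0.002]
contact_force: [0.0, 0.3, -1.3]
opening: 0.632
```

```bash
python3 - <<'E'
from look import *
o=state(); w=grab('wrist','w12'); s=grab('scene','s12')
a=cv2.imread('pics/w12.png');b=cv2.resize(cv2.imread('pics/s12.png')[180:360,160:400],(640,480))
cv2.imwrite('pics/c13.png',cv2.resize(np.hstack([a,b]),None,fx=.6,fy=.6))
m=mask(w,'white'); o=rect(w,m,(330,120),.01,3); print(o[0],o[1:3],o[4]); go([(.640,-.0165,.02,153.2)])
E
```

```text
t 19.85 tcp [ 0.6384 -0.0158  0.0877] yawx 153.36 tilt 0.15 F [ 0.   0.3 -1.3] open 0.632 q [-0.33  0.53  0.33  1.81 -0.22  0.84  1.22]
[ 0.64079999 -0.01800763] ((154.74679565429688, 133.31646728515625), 63.78046798706055) [229 164 200 176]
t 19.95 tcp [ 0.6387 -0.0147  0.0889] yawx 153.45 tilt 0.05 F [ 0.1 -0.2 -1.4] open 0.634 q [-0.33  0.52  0.33  1.81 -0.22  0.84  1.22]
 turn z 0.05  shift [-0.04 -0.02  1.38] | 1.4
```

View pics/c13.png

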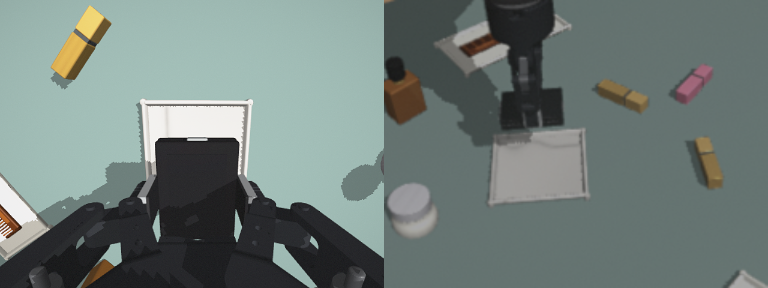

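jog_arm:
  commands:
    - [-0.04,-0.02,0.4,0,0,0]
    - [0,0,0.5,0,0,0]
    - [0,0,0.5,0,0,0]
    - [0,0,0.3,0,0,0]
    - [0,0,0.1,0,0,0]
    - [0,0,0.04,0,0,0]
    - [0,0,0.04,0,0,0]
    - [0,0,0,0,0,0]
    - [0,0,0,0,0,0]

```text
time_s: 20.85
eef_pos: [0.641, -0.0172, -0.004]
ee_rot: [0.723, 3.056, 0.001]
contact_force: [-0.1, 0.6, -1.1]
opening: 0.638
```

jog_arm:
  commands:
    - [0,0,0.02,0,0,0]
    - [0,0,0.02,0,0,0]
    - [0,0,0.02,0,0,0]
    - [0,0,0.01,0,0,0]
    - [0,0,0,0,0,0]
    - [0,0,0,0,0,0]

```text
time_s: 21.45
eef_pos: [0.6405, -0.0172, -0.0081]
ee_rot: [-0.723, -3.057, -0.0]
contact_force: [-3.2, 0.4, 3.5]
opening: 0.637
```

jog_arm:
  commands:
    - [0,0,0.01,0,0,0]
    - [0,0,0,0,0,0]

```text
time_s: 21.65
eef_pos: [0.6405, -0.0172, -0.0081]
ee_rot: [-0.723, -3.057, -0.0]
contact_force: [-5.6, 0.6, 11.8]
opening: 0.637
```

jog_arm:
  commands:
    - [0,0,0,0,0,0]
    - [0,0,0,0,0,0]
    - [0,0,0,0,0,0]
    - [0,0,-0.1,0,0,0]
    - [0,0,-0.3,0,0,0]
    - [0,0,-0.6,0,0,0]
    - [0,0,-0.9,0,0,0]
    - [0,0,-0.9,0,0,0]
    - [0,0,-0.6,0,0,0]
    - [0,0,0,0,0,0]
  jaw: 0.78

```text
time_s: 22.65
eef_pos: [0.643, -0.0175, 0.1673]
ee_rot: [0.722, 3.05, 0.004]
contact_force: [1.2, -0.0, 0.3]
opening: 0.778
```

```bash
python3 - <<'E'
from look import *
o=state(); w=grab('wrist','w13'); s=grab('scene','s13')
a=cv2.imread('pics/w13.png');b=cv2.resize(cv2.imread('pics/s13.png')[180:360,160:400],(640,480))
cv2.imwrite('pics/c14.png',cv2.resize(np.hstack([a,b]),None,fx=.6,fy=.6))
o=rect(w,mask(w,'black'),(333,230),.02,3); print('pal',o[0].round(4),np.round(o[1],1),o[2],o[4],o[5])
E
```

```text
t 22.65 tcp [ 0.643  -0.0175  0.1673] yawx 153.36 tilt 0.45 F [ 1.2 -0.   0.3] open 0.778 q [-0.35  0.44  0.37  1.75 -0.18  0.98  1.19]
pal [ 0.6408 -0.018 ] [76.2 55.3] -26.510753631591797 [296 188  61  81] [0.0193 0.0202 0.0211]
```

View pics/c14.png

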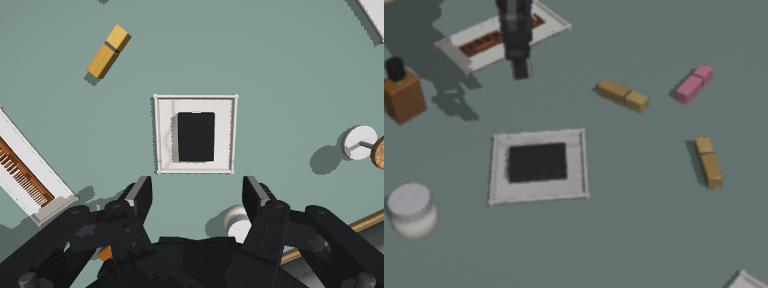

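```bash
python3 - <<'E'
from look import *
w=load('w13'); o=rect(w,mask(w,'gold'),(180,90),.02,3); print('B',o[0].round(4),np.round(o[1],1),o[2],o[4],o[5])
path([(.58,.03,.17),(.452,.106,.11)],67.2)
E
```

```text
B [ 0.4829 -0.0877] [47.5 26.3] -67.02972984313965 [144  73  54  57] [0.0188 0.0199 0.021 ]
t 22.75 tcp [ 0.6409 -0.0171  0.1629] yawx 153.39 tilt 0.12 F [-0.5  0.1 -0.6] open 0.784 q [-0.35  0.44  0.37  1.76 -0.19  0.98  1.2 ]
n 18 end [0.4529 0.1062 0.1104] 67.1 resid mm [-0.9 -0.2 -0.4]
[ [0.25,0.05,0,0,0,0.95], [0.25,0.05,-0.05,0,0,0.95], [0.3,0,0,0,0,0.95], [0.25,-0.05,-0.05,0,0,1], [0.25,0,0,0,0,0.95], [0.25,-0.1,-0.05,0,0,0.95], [0.25,-0.1,0.1,0,0,0.95], [0.2,-0.1,0.1,0,0,0.95], [0.2,-0.15,0.1,0,0,0.95], [0.2,-0.15,0.1,0,0,1], [0.15,-0.15,0.1,0,0,0.95], [0.2,-0.2,0.1,0,0,0.95] ]
[ [0.15,-0.2,0.1,0,0,0.95], [0.1,-0.2,0.1,0,0,0.95], [0.1,-0.2,0.1,0,0,0.95], [0.1,-0.25,0.1,0,0,0.95], [0.1,-0.25,0.1,0,0,1], [0.05,-0.2,0.1,0,0,0.95] ]
```

jog_arm:
  commands:
    - [0.25,0.05,0,0,0,0.95]
    - [0.25,0.05,-0.05,0,0,0.95]
    - [0.3,0,0,0,0,0.95]
    - [0.25,-0.05,-0.05,0,0,1]
    - [0.25,0,0,0,0,0.95]
    - [0.25,-0.1,-0.05,0,0,0.95]
    - [0.25,-0.1,0.1,0,0,0.95]
    - [0.2,-0.1,0.1,0,0,0.95]
    - [0.2,-0.15,0.1,0,0,0.95]
    - [0.2,-0.15,0.1,0,0,1]
    - [0.15,-0.15,0.1,0,0,0.95]
    - [0.2,-0.2,0.1,0,0,0.95]
  jaw: 0.5

```text
time_s: 23.95
eef_pos: [0.5135, 0.0691, 0.138]
ee_rot: [-2.109, -2.328, 0.002]
contact_force: [0.1, -0.5, -0.4]
opening: 0.497
```

jog_arm:
  commands:
    - [0.15,-0.2,0.1,0,0,0.95]
    - [0.1,-0.2,0.1,0,0,0.95]
    - [0.1,-0.2,0.1,0,0,0.95]
    - [0.1,-0.25,0.1,0,0,0.95]
    - [0.1,-0.25,0.1,0,0,1]
    - [0.05,-0.2,0.1,0,0,0.95]
    - [0,0,0,0,0,0]
    - [0,0,0,0,0,0]

```text
time_s: 24.75
eef_pos: [0.4524, 0.106, 0.1087]
ee_rot: [2.615, 1.741, -0.001]
contact_force: [0.1, -0.1, 0.7]
opening: 0.498
```

```bash
python3 - <<'E'
from look import *
o=state(); w=grab('wrist','w14')
cv2.imwrite('pics/c15.png',cv2.imread('pics/w14.png'))
o=rect(w,mask(w,'gold'),(330,230),.02,5); print('A',o[0].round(4),np.round(o[1],1),o[2],o[4],o[5])
go([(*o[0],.02,o[2]%180)])
E
```

```text
t 24.75 tcp [0.4524 0.106  0.1087] yawx 67.31 tilt 0.05 F [ 0.1 -0.1  0.7] open 0.498 q [-0.94  0.27  0.67  2.2  -0.24  0.75 -0.51]
A [0.457  0.1197] [47.8 19.7] 66.79350280761719 [315 197  27  63] [0.0189 0.0199 0.0208]
t 24.8 tcp [0.4528 0.1059 0.1088] yawx 67.28 tilt 0.03 F [ 0.1 -0.6  0.5] open 0.497 q [-0.94  0.27  0.67  2.2  -0.24  0.75 -0.51]
 turn z 0.1  shift [ 0.29 -0.03  1.78] | 1.8
```

View pics/c15.png

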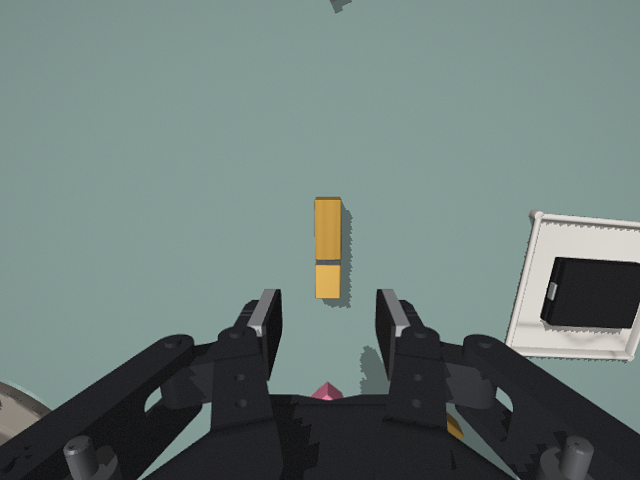

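```bash
python3 - <<'E'
from look import *
w=load('w14'); print(onplane(w,[(327.5,198),(327.5,298),(316,247),(340,247)],.02).round(4)); print(onplane(w,[(327.5,248)],.02))
t=load('top0'); o=rect(t,mask(t,'pink'),(326,302),.02,5); print('pink',o[0],o[1])
E
```

```text
[[0.4656 0.1407 0.02  ]
 [0.4354 0.0687 0.02  ]
 [0.4435 0.1102 0.02  ]
 [0.4601 0.1033 0.02  ]]
[[0.45113849 0.10615903 0.02      ]]
pink [ 0.3689303  -0.03812386] (80.18424987792969, 23.143583297729492)
```

jog_arm:
  commands:
    - [-0.04,-0.02,0.4,0,0,0.05]
    - [0,0,0.6,0,0,0]
    - [0,0,0.6,0,0,0]
    - [0,0,0.4,0,0,0]
    - [0,0,0.2,0,0,0]
    - [0,0,0.1,0,0,0]
    - [0,0,0.06,0,0,0]
    - [0,0,0,0,0,0]
    - [0,0,0,0,0,0]

```text
time_s: 25.7
eef_pos: [0.4513, 0.1049, -0.0085]
ee_rot: [2.621, 1.732, 0.002]
contact_force: [-0.4, -0.6, -0.4]
opening: 0.501
```

jog_arm:
  commands:
    - [0,0,0,0,0,0]
    - [0,0,0,0,0,0]
    - [0,0,0,0,0,0]
    - [0,0,0,0,0,0]
    - [0,0,0,0,0,0]
    - [0,0,0,0,0,0]
  jaw: 0.1

```text
time_s: 26.3
eef_pos: [0.4511, 0.105, -0.0085]
ee_rot: [-2.621, -1.731, -0.001]
contact_force: [-3.3, -0.4, 15.8]
opening: 0.215
```

jog_arm:
  commands:
    - [0,0,-0.1,0,0,0]
    - [0,0,-0.3,0,0,0]
    - [0,0,-0.5,0,0,0]
    - [0,0,-0.6,0,0,0]
    - [0,0,-0.6,0,0,0]
    - [0,0,0,0,0,0]
    - [0,0,0,0,0,0]

```text
time_s: 27.0
eef_pos: [0.451, 0.1053, 0.0963]
ee_rot: [-2.62, -1.732, -0.003]
contact_force: [0.0, 0.5, -0.9]
opening: 0.22
```

```bash
python3 - <<'E'
from look import *
o=state(); w=grab('wrist','w15'); s=grab('scene','s15')
a=cv2.imread('pics/w15.png');b=cv2.imread('pics/s15.png')
cv2.imwrite('pics/c16.png',cv2.resize(np.hstack([a,b]),None,fx=.6,fy=.6))
path([(.49,.22,.14),(.5479,.3842,.10)],197.1)
E
```

```text
t 27.0 tcp [0.451  0.1053 0.0963] yawx 66.93 tilt 0.1 F [ 0.   0.5 -0.9] open 0.22 q [-0.94  0.29  0.67  2.21 -0.28  0.72 -0.48]
t 27.1 tcp [0.4504 0.1047 0.0953] yawx 66.91 tilt 0.05 F [-0.5 -0.1 -0. ] open 0.217 q [-0.94  0.3   0.67  2.21 -0.28  0.72 -0.48]
n 28 end [0.5479 0.383  0.1003] 197.2 resid mm [ 0.   1.2 -0.3]
[ [0.2,0,-0.1,0,0,-0.95], [0.2,0,-0.05,0,0,-0.9], [0.2,0,-0.1,0,0,-0.95], [0.2,0.05,-0.05,0,0,-0.9], [0.25,0.05,-0.1,0,0,-0.95], [0.15,0.05,-0.05,0,0,-0.95], [0.2,0.1,-0.1,0,0,-0.9], [0.2,0.1,-0.05,0,0,-0.95], [0.15,0.1,-0.1,0,0,-0.9], [0.2,0.15,-0.05,0,0,-0.95], [0.15,0.15,-0.1,0,0,-0.95], [0.1,0.15,-0.05,0,0,-0.9] ]
[ [0.15,0.15,0.05,0,0,-0.95], [0.15,0.2,0.05,0,0,-0.9], [0.1,0.15,0.05,0,0,-0.95], [0.05,0.2,0.05,0,0,-0.95], [0.1,0.2,0.05,0,0,-0.9], [0.05,0.2,0.05,0,0,-0.95], [0,0.25,0.05,0,0,-0.9], [0.05,0.2,0.05,0,0,-0.95], [0,0.2,0.05,0,0,-0.95], [0,0.25,0.05,0,0,-0.9], [-0.05,0.2,0.05,0,0,-0.95], [-0.05,0.2,0.05,0,0,-0.9] ]
[ [-0.05,0.2,0.05,0,0,-0.95], [-0.1,0.2,0.05,0,0,-0.95], [-0.1,0.2,0.05,0,0,-0.9], [-0.1,0.15,0.05,0,0,-0.95] ]
```

View pics/c16.png

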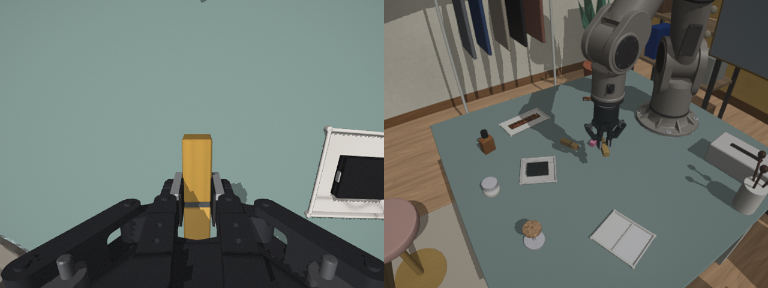

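jog_arm:
  commands:
    - [0.2,0,-0.1,0,0,-0.95]
    - [0.2,0,-0.05,0,0,-0.9]
    - [0.2,0,-0.1,0,0,-0.95]
    - [0.2,0.05,-0.05,0,0,-0.9]
    - [0.25,0.05,-0.1,0,0,-0.95]
    - [0.15,0.05,-0.05,0,0,-0.95]
    - [0.2,0.1,-0.1,0,0,-0.9]
    - [0.2,0.1,-0.05,0,0,-0.95]
    - [0.15,0.1,-0.1,0,0,-0.9]
    - [0.2,0.15,-0.05,0,0,-0.95]
    - [0.15,0.15,-0.1,0,0,-0.95]
    - [0.1,0.15,-0.05,0,0,-0.9]

```text
time_s: 28.3
eef_pos: [0.4925, 0.2218, 0.1398]
ee_rot: [-1.502, -2.758, 0.003]
contact_force: [-0.5, 0.2, -0.2]
opening: 0.217
```

jog_arm:
  commands:
    - [0.15,0.15,0.05,0,0,-0.95]
    - [0.15,0.2,0.05,0,0,-0.9]
    - [0.1,0.15,0.05,0,0,-0.95]
    - [0.05,0.2,0.05,0,0,-0.95]
    - [0.1,0.2,0.05,0,0,-0.9]
    - [0.05,0.2,0.05,0,0,-0.95]
    - [0,0.25,0.05,0,0,-0.9]
    - [0.05,0.2,0.05,0,0,-0.95]
    - [0,0.2,0.05,0,0,-0.95]
    - [0,0.25,0.05,0,0,-0.9]
    - [-0.05,0.2,0.05,0,0,-0.95]
    - [-0.05,0.2,0.05,0,0,-0.9]

```text
time_s: 29.5
eef_pos: [0.534, 0.3437, 0.109]
ee_rot: [-0.039, -3.139, 0.002]
contact_force: [-0.1, 0.5, -0.1]
opening: 0.219
```

jog_arm:
  commands:
    - [-0.05,0.2,0.05,0,0,-0.95]
    - [-0.1,0.2,0.05,0,0,-0.95]
    - [-0.1,0.2,0.05,0,0,-0.9]
    - [-0.1,0.15,0.05,0,0,-0.95]
    - [0,0,0,0,0,0]
    - [0,0,0,0,0,0]

```text
time_s: 30.1
eef_pos: [0.548, 0.3821, 0.0995]
ee_rot: [0.463, -3.105, 0.001]
contact_force: [-0.6, -0.5, -0.4]
opening: 0.214
```

```bash
python3 - <<'E'
from look import *
o=state(); w=grab('wrist','w16'); s=grab('scene','s16')
a=cv2.imread('pics/w16.png');b=cv2.resize(cv2.imread('pics/s16.png')[300:480,300:540],(640,480))
cv2.imwrite('pics/c17.png',cv2.resize(np.hstack([a,b]),None,fx=.6,fy=.6))
go([(.5479,.3842,.02,197.1)])
E
```

```text
t 30.1 tcp [0.548  0.3821 0.0995] yawx -163.03 tilt 0.12 F [-0.6 -0.5 -0.4] open 0.214 q [-0.77  0.53  0.09  1.72 -0.06  0.89  1.21]
t 30.2 tcp [0.5483 0.3821 0.1003] yawx -163.01 tilt 0.06 F [-0.4  0.1  1. ] open 0.216 q [-0.77  0.53  0.09  1.72 -0.06  0.89  1.21]
 turn z -0.02  shift [-0.    0.04  1.61] | 1.6
```

View pics/c17.png

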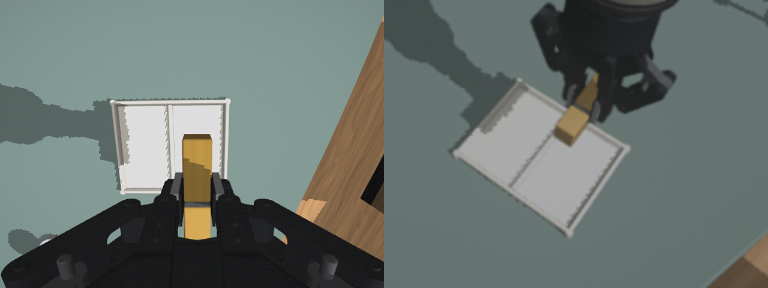

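```bash
python3 - <<'E'
from look import *
w=load('w16'); T=np.eye(4); M=R.from_rotvec(w['st']['ee_rot']).as_matrix(); c=w['st']['eef_pos']
for z,uv in ((.01,[(284,190),(288,190),(374,190),(384,190),(200,190),(187,190),(300,168),(300,175)]),):
    P=onplane(w,uv,z); print(((P-c)@M)[:,:2].round(4))
cv2.imwrite('pics/c18.png',cv2.resize(cv2.imread('pics/w16.png')[150:330,170:400],None,fx=3,fy=3))
E
```

```text
[[ 0.044  -0.0319]
 [ 0.044  -0.029 ]
 [ 0.044   0.0332]
 [ 0.044   0.0404]
 [ 0.0443 -0.0933]
 [ 0.0444 -0.1029]
 [ 0.0595 -0.02  ]
 [ 0.0546 -0.0201]]
```

View pics/c18.png

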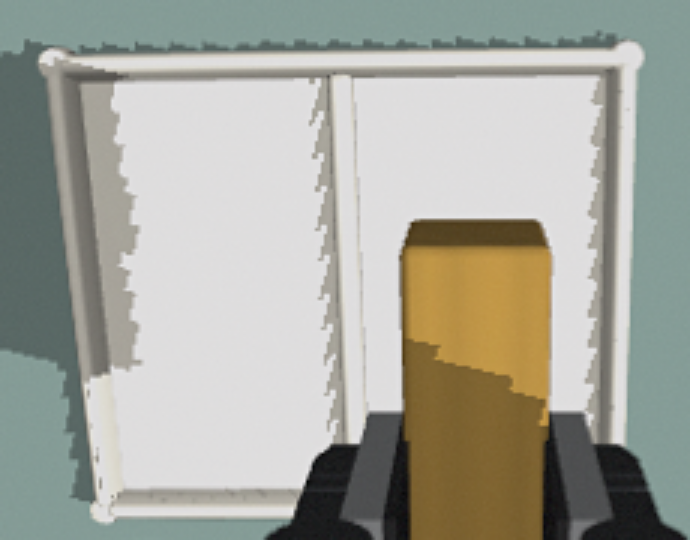

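jog_arm:
  commands:
    - [0,0.04,0.4,0,0,0]
    - [0,0,0.5,0,0,0]
    - [0,0,0.5,0,0,0]
    - [0,0,0.4,0,0,0]
    - [0,0,0.15,0,0,0]
    - [0,0,0.05,0,0,0]
    - [0,0,0.03,0,0,0]
    - [0,0,0,0,0,0]
    - [0,0,0,0,0,0]

```text
time_s: 31.1
eef_pos: [0.5483, 0.3852, 0.0002]
ee_rot: [-0.468, 3.106, 0.001]
contact_force: [0.3, 0.2, -0.2]
opening: 0.218
```

jog_arm:
  commands:
    - [0,0,0.02,0,0,0]
    - [0,0,0.02,0,0,0]
    - [0,0,0.01,0,0,0]
    - [0,0,0,0,0,0]
    - [0,0,0,0,0,0]

```text
time_s: 31.6
eef_pos: [0.5479, 0.3849, -0.0032]
ee_rot: [0.468, -3.106, 0.0]
contact_force: [0.5, -0.0, 0.6]
opening: 0.219
```

jog_arm:
  commands:
    - [0,0,0.01,0,0,0]
    - [0,0,0.01,0,0,0]
    - [0,0,0,0,0,0]
    - [0,0,0,0,0,0]

```text
time_s: 32.0
eef_pos: [0.5479, 0.3849, -0.0042]
ee_rot: [0.468, -3.106, 0.0]
contact_force: [-0.3, 0.3, -0.2]
opening: 0.221
```

jog_arm:
  commands:
    - [0,0,0.01,0,0,0]
    - [0,0,0.01,0,0,0]
    - [0,0,0,0,0,0]
    - [0,0,0,0,0,0]

```text
time_s: 32.4
eef_pos: [0.5479, 0.3849, -0.0044]
ee_rot: [-0.468, 3.106, 0.0]
contact_force: [-4.4, -3.1, 12.1]
opening: 0.215
```

Touching the floor (12 N). Opening gently and backing off.

jog_arm:
  commands:
    - [0,0,0,0,0,0]
    - [0,0,0,0,0,0]
    - [0,0,0,0,0,0]
    - [0,0,-0.1,0,0,0]
    - [0,0,-0.3,0,0,0]
    - [0,0,-0.6,0,0,0]
    - [0,0,-0.9,0,0,0]
    - [0,0,-0.9,0,0,0]
    - [0,0,-0.6,0,0,0]
    - [0,0,0,0,0,0]
  jaw: 0.42

```text
time_s: 33.4
eef_pos: [0.55, 0.3862, 0.1713]
ee_rot: [-0.466, 3.1, 0.007]
contact_force: [-0.1, -0.1, 0.3]
opening: 0.421
```

```bash
python3 - <<'E'
from look import *
o=state(); w=grab('wrist','w17')
cv2.imwrite('pics/c19.png',cv2.imread('pics/w17.png'))
path([(.56,.15,.18),(.475,-.072,.11)],113.3)
E
```

```text
t 33.4 tcp [0.55   0.3862 0.1713] yawx -162.89 tilt 0.47 F [-0.1 -0.1  0.3] open 0.421 q [-0.78  0.46  0.1   1.67 -0.05  1.01  1.21]
t 33.45 tcp [0.549  0.3857 0.1686] yawx -162.87 tilt 0.29 F [-0.8 -0.3 -1. ] open 0.422 q [-0.78  0.46  0.1   1.67 -0.05  1.01  1.21]
n 18 end [ 0.4761 -0.0722  0.1111] -246.6 resid mm [-1.1  0.2 -1.1]
[ [0.15,-0.5,-0.05,0,0,0.95], [0.05,-0.55,0,0,0,0.9], [0.05,-0.55,-0.05,0,0,0.95], [0.05,-0.5,0,0,0,0.95], [-0.05,-0.55,-0.05,0,0,0.9], [-0.1,-0.55,0,0,0,0.95], [-0.1,-0.5,-0.05,0,0,0.9], [-0.2,-0.5,0,0,0,0.95], [-0.15,-0.5,0,0,0,0.95], [-0.05,-0.55,0.15,0,0,0.9], [-0.05,-0.5,0.15,0,0,0.95], [-0.15,-0.5,0.15,0,0,0.95] ]
[ [-0.15,-0.5,0.15,0,0,0.9], [-0.2,-0.45,0.15,0,0,0.95], [-0.2,-0.5,0.15,0,0,0.9], [-0.3,-0.4,0.15,0,0,0.95], [-0.3,-0.45,0.15,0,0,0.95], [-0.35,-0.35,0.15,0,0,0.9] ]
```

View pics/c19.png

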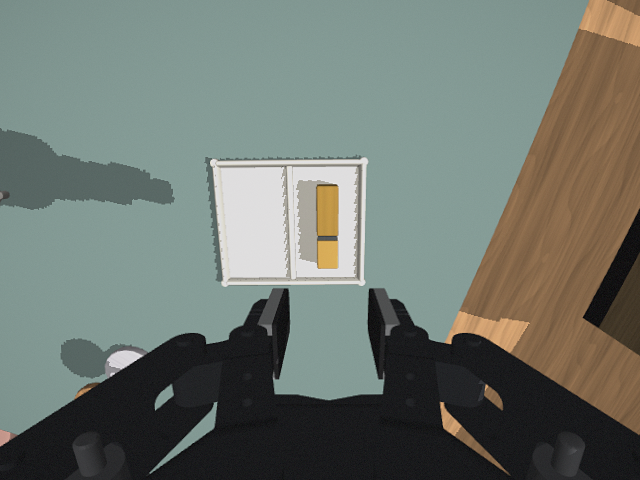

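jog_arm:
  commands:
    - [0.15,-0.5,-0.05,0,0,0.95]
    - [0.05,-0.55,0,0,0,0.9]
    - [0.05,-0.55,-0.05,0,0,0.95]
    - [0.05,-0.5,0,0,0,0.95]
    - [-0.05,-0.55,-0.05,0,0,0.9]
    - [-0.1,-0.55,0,0,0,0.95]
    - [-0.1,-0.5,-0.05,0,0,0.9]
    - [-0.2,-0.5,0,0,0,0.95]
    - [-0.15,-0.5,0,0,0,0.95]
    - [-0.05,-0.55,0.15,0,0,0.9]
    - [-0.05,-0.5,0.15,0,0,0.95]
    - [-0.15,-0.5,0.15,0,0,0.95]
  jaw: 0.5

```text
time_s: 34.65
eef_pos: [0.5289, 0.0701, 0.1518]
ee_rot: [-1.05, -2.96, 0.001]
contact_force: [0.7, 0.5, -0.6]
opening: 0.497
```

jog_arm:
  commands:
    - [-0.15,-0.5,0.15,0,0,0.9]
    - [-0.2,-0.45,0.15,0,0,0.95]
    - [-0.2,-0.5,0.15,0,0,0.9]
    - [-0.3,-0.4,0.15,0,0,0.95]
    - [-0.3,-0.45,0.15,0,0,0.95]
    - [-0.35,-0.35,0.15,0,0,0.9]
    - [0,0,0,0,0,0]
    - [0,0,0,0,0,0]

```text
time_s: 35.45
eef_pos: [0.4748, -0.0737, 0.1071]
ee_rot: [-1.727, -2.624, 0.001]
contact_force: [1.5, 0.6, 0.8]
opening: 0.5
```

```bash
python3 - <<'E'
from look import *
o=state(); w=grab('wrist','w18'); go([(.4733,-.0735,-.0085,113.2)])
cv2.imwrite('pics/c20.png',cv2.imread('pics/w18.png'))
E
```

```text
t 35.45 tcp [ 0.4748 -0.0737  0.1071] yawx 113.28 tilt 0.03 F [1.5 0.6 0.8] open 0.5 q [-0.43  0.28  0.53  2.16 -0.21  0.75  0.64]
t 35.5 tcp [ 0.4752 -0.073   0.1072] yawx 113.37 tilt 0.01 F [ 0.2  0.5 -0.1] open 0.501 q [-0.44  0.28  0.53  2.16 -0.21  0.75  0.64]
 turn z 0.03  shift [ 0.01 -0.04  2.31] | 2.3
```

View pics/c20.png

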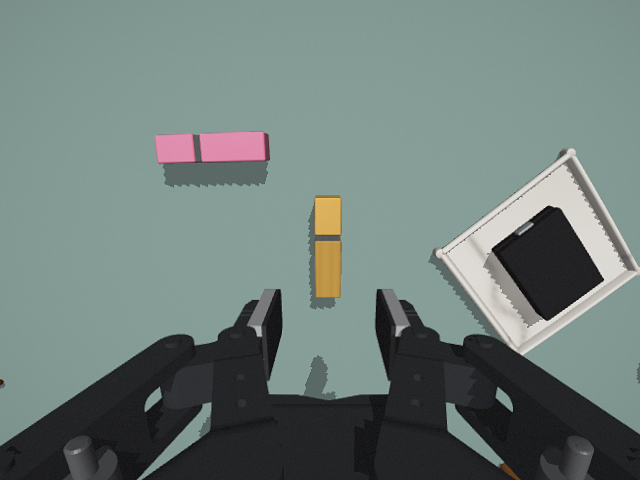

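jog_arm:
  commands:
    - [-0.02,-0.02,0.4,0,0,0]
    - [0,0,0.6,0,0,0]
    - [0,0,0.6,0,0,0]
    - [0,0,0.4,0,0,0]
    - [0,0,0.2,0,0,0]
    - [0,0,0.1,0,0,0]
    - [0,0,0.02,0,0,0]
    - [0,0,0,0,0,0]
    - [0,0,0,0,0,0]

```text
time_s: 36.4
eef_pos: [0.4752, -0.0742, -0.0079]
ee_rot: [1.724, 2.625, 0.001]
contact_force: [-0.6, 0.3, 0.2]
opening: 0.502
```

jog_arm:
  commands:
    - [0,0,0,0,0,0]
    - [0,0,0,0,0,0]
    - [0,0,0,0,0,0]
    - [0,0,0,0,0,0]
    - [0,0,0,0,0,0]
    - [0,0,0,0,0,0]
  jaw: 0.1

```text
time_s: 37.0
eef_pos: [0.4749, -0.0742, -0.008]
ee_rot: [1.725, 2.625, 0.001]
contact_force: [-2.7, 1.4, 14.2]
opening: 0.216
```

jog_arm:
  commands:
    - [0,0,-0.1,0,0,0]
    - [0,0,-0.3,0,0,0]
    - [0,0,-0.5,0,0,0]
    - [0,0,-0.6,0,0,0]
    - [0,0,-0.6,0,0,0]
    - [0,0,0,0,0,0]
    - [0,0,0,0,0,0]

```text
time_s: 37.7
eef_pos: [0.4749, -0.074, 0.097]
ee_rot: [1.724, 2.625, 0.002]
contact_force: [-0.3, 0.6, -0.8]
opening: 0.212
```

```bash
python3 - <<'E'
from look import *
o=state(); w=grab('wrist','w19')
cv2.imwrite('pics/c21.png',cv2.resize(cv2.imread('pics/w19.png'),None,fx=.7,fy=.7))
path([(.55,.12,.14),(.5679,.3192,.10)],197.0)
E
```

```text
t 37.7 tcp [ 0.4749 -0.074   0.097 ] yawx 113.41 tilt 0.1 F [-0.3  0.6 -0.8] open 0.212 q [-0.44  0.3   0.54  2.17 -0.23  0.72  0.66]
t 37.75 tcp [ 0.4744 -0.074   0.0963] yawx 113.4 tilt 0.02 F [ 0.6 -0.1  0. ] open 0.217 q [-0.44  0.3   0.54  2.17 -0.23  0.72  0.66]
n 18 end [0.5681 0.3185 0.0988] 196.9 resid mm [-0.2  0.7  1.2]
[ [0.3,0.3,-0.1,0,0,-0.95], [0.3,0.35,-0.1,0,0,-0.9], [0.3,0.4,-0.1,0,0,-0.95], [0.2,0.35,-0.1,0,0,-0.9], [0.2,0.4,-0.1,0,0,-0.95], [0.2,0.45,-0.05,0,0,-0.9], [0.15,0.45,-0.1,0,0,-0.95], [0.1,0.4,-0.1,0,0,-0.95], [0.05,0.45,-0.1,0,0,-0.9], [0.1,0.45,0.05,0,0,-0.95], [0.15,0.45,0.1,0,0,-0.9], [0.05,0.45,0.1,0,0,-0.95] ]
[ [0.05,0.45,0.05,0,0,-0.9], [0.05,0.45,0.1,0,0,-0.95], [-0.05,0.45,0.1,0,0,-0.95], [-0.05,0.45,0.1,0,0,-0.9], [-0.1,0.45,0.1,0,0,-0.95], [-0.15,0.4,0.1,0,0,-0.9] ]
```

View pics/c21.png

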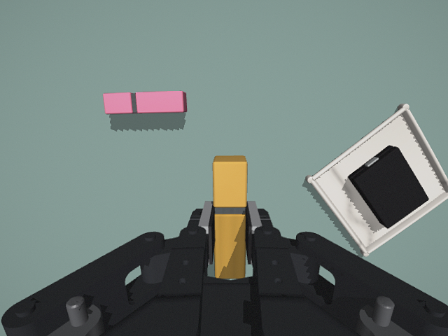

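jog_arm:
  commands:
    - [0.3,0.3,-0.1,0,0,-0.95]
    - [0.3,0.35,-0.1,0,0,-0.9]
    - [0.3,0.4,-0.1,0,0,-0.95]
    - [0.2,0.35,-0.1,0,0,-0.9]
    - [0.2,0.4,-0.1,0,0,-0.95]
    - [0.2,0.45,-0.05,0,0,-0.9]
    - [0.15,0.45,-0.1,0,0,-0.95]
    - [0.1,0.4,-0.1,0,0,-0.95]
    - [0.05,0.45,-0.1,0,0,-0.9]
    - [0.1,0.45,0.05,0,0,-0.95]
    - [0.15,0.45,0.1,0,0,-0.9]
    - [0.05,0.45,0.1,0,0,-0.95]

```text
time_s: 38.95
eef_pos: [0.5568, 0.187, 0.1259]
ee_rot: [-0.285, -3.128, -0.0]
contact_force: [-0.6, -0.3, 0.3]
opening: 0.212
```

jog_arm:
  commands:
    - [0.05,0.45,0.05,0,0,-0.9]
    - [0.05,0.45,0.1,0,0,-0.95]
    - [-0.05,0.45,0.1,0,0,-0.95]
    - [-0.05,0.45,0.1,0,0,-0.9]
    - [-0.1,0.45,0.1,0,0,-0.95]
    - [-0.15,0.4,0.1,0,0,-0.9]
    - [0,0,0,0,0,0]
    - [0,0,0,0,0,0]

```text
time_s: 39.75
eef_pos: [0.5676, 0.3196, 0.0981]
ee_rot: [0.465, -3.106, 0.0]
contact_force: [0.0, -0.6, -0.0]
opening: 0.216
```

```bash
python3 - <<'E'
from look import *
o=state(); w=grab('wrist','w20')
cv2.imwrite('pics/c22.png',cv2.imread('pics/w20.png'))
go([(.5679,.3192,.0,197.0)])
E
```

```text
t 39.75 tcp [0.5676 0.3196 0.0981] yawx -162.97 tilt 0.07 F [ 0.  -0.6 -0. ] open 0.216 q [-0.69  0.51  0.11  1.76 -0.07  0.87  1.31]
t 39.8 tcp [0.568  0.3186 0.0984] yawx -163.07 tilt 0.05 F [ 0.1 -0.2  0.2] open 0.216 q [-0.69  0.51  0.11  1.76 -0.07  0.87  1.31]
 turn z -0.01  shift [-0.    0.01  1.97] | 2.0
```

View pics/c22.png

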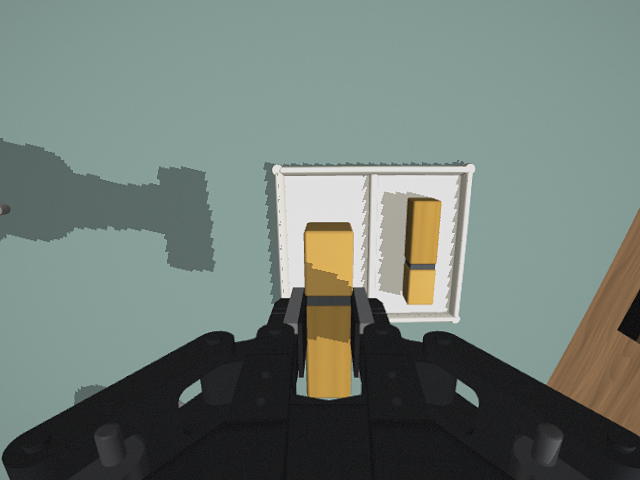

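jog_arm:
  commands:
    - [0,0,0.4,0,0,0]
    - [0,0,0.5,0,0,0]
    - [0,0,0.5,0,0,0]
    - [0,0,0.4,0,0,0]
    - [0,0,0.12,0,0,0]
    - [0,0,0.05,0,0,0]
    - [0,0,0.03,0,0,0]
    - [0,0,0,0,0,0]
    - [0,0,0,0,0,0]

```text
time_s: 40.7
eef_pos: [0.5688, 0.3185, -0.0003]
ee_rot: [-0.461, 3.107, 0.001]
contact_force: [-0.0, -0.0, -0.9]
opening: 0.213
```

jog_arm:
  commands:
    - [0,0,0.02,0,0,0]
    - [0,0,0.01,0,0,0]
    - [0,0,0,0,0,0]
    - [0,0,0,0,0,0]

```text
time_s: 41.1
eef_pos: [0.5683, 0.3182, -0.0027]
ee_rot: [0.461, -3.107, 0.0]
contact_force: [0.2, 0.1, -0.2]
opening: 0.216
```

jog_arm:
  commands:
    - [0,0,0.01,0,0,0]
    - [0,0,0.01,0,0,0]
    - [0,0,0.01,0,0,0]
    - [0,0,0,0,0,0]
    - [0,0,0,0,0,0]

```text
time_s: 41.6
eef_pos: [0.5683, 0.3182, -0.0039]
ee_rot: [0.461, -3.107, -0.0]
contact_force: [-1.8, -1.7, 6.8]
opening: 0.215
```

jog_arm:
  commands:
    - [0,0,0.01,0,0,0]
    - [0,0,0,0,0,0]

```text
time_s: 41.8
eef_pos: [0.5684, 0.3183, -0.0039]
ee_rot: [0.461, -3.108, -0.0]
contact_force: [-5.7, -2.5, 14.7]
opening: 0.217
```

jog_arm:
  commands:
    - [0,0,0,0,0,0]
    - [0,0,0,0,0,0]
    - [0,0,0,0,0,0]
    - [0,0,-0.1,0,0,0]
    - [0,0,-0.3,0,0,0]
    - [0,0,-0.6,0,0,0]
    - [0,0,-0.9,0,0,0]
    - [0,0,-0.9,0,0,0]
    - [0,0,-0.7,0,0,0]
    - [0,0,0,0,0,0]
    - [0,0,0,0,0,0]
  jaw: 0.42

```text
time_s: 42.9
eef_pos: [0.5687, 0.3185, 0.1721]
ee_rot: [-0.461, 3.105, 0.002]
contact_force: [-0.7, 0.1, -0.3]
opening: 0.421
```

```bash
python3 - <<'E'
from look import *
o=state(); w=grab('wrist','w21'); t=grab('top','t21'); s=grab('scene','s21')
a=cv2.imread('pics/w21.png');b=cv2.imread('pics/s21.png')
cv2.imwrite('pics/c23.png',cv2.resize(np.hstack([a,b]),None,fx=.62,fy=.62))
path([(.46,.40,.22),(.36,.50,.23)],180)
E
```

```text
t 42.9 tcp [0.5687 0.3185 0.1721] yawx -163.11 tilt 0.14 F [-0.7  0.1 -0.3] open 0.421 q [-0.7   0.43  0.12  1.71 -0.06  1.    1.31]
t 43.05 tcp [0.5678 0.3179 0.1694] yawx -163.11 tilt 0.1 F [0.7 0.9 0.3] open 0.421 q [-0.7   0.43  0.12  1.71 -0.06  1.    1.31]
n 8 end [0.3605 0.5011 0.2294] -180.1 resid mm [-0.5 -1.1  0.6]
[ [0.4,0.55,-0.25,0,0,0.4], [0.4,0.5,-0.25,0,0,0.45], [0.45,0.55,-0.25,0,0,0.4], [0.45,0.5,-0.25,0,0,0.45], [0.4,0.55,-0.05,0,0,0.4], [0.45,0.55,-0.05,0,0,0.45], [0.5,0.55,-0.05,0,0,0.4], [0.45,0.55,-0.05,0,0,0.45] ]
```

View pics/c23.png

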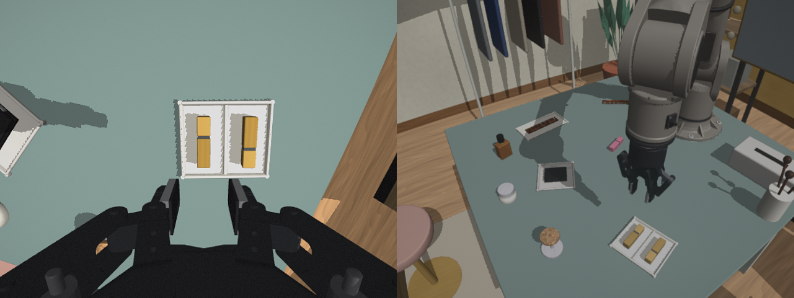

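```bash
python3 - <<'E'
from look import *
t=load('t21'); s=load('s21'); w=load('w21'); t0=load('top0'); s0=load('scene0')
cv2.imwrite('pics/c24.png',cv2.imread('pics/t21.png'))
for n,im,k,sd,z,c in [('comb','s','comb',(235,201),.01,5),('pal','s','black',(258,283),.02,3),('lip','w','gold',(327,210),.024,9),('lip','w','gold',(402,205),.024,9)]:
    I={'s':s,'w':w}[im]; o=rect(I,mask(I,k),sd,z,c); print(n,im,o[0].round(4),np.round(o[1],1),round(o[2],1),o[4],o[5])
d=cv2.absdiff(s0['img'],s['img']).max(2)
for n,(u,v) in dict(perf=(172,235),jar=(177,312),ring=(248,390)).items(): print(n,'scene change',np.percentile(d[v-25:v+25,u-22:u+22],[50,95,100]))
E
```

```text
comb s [ 0.5584 -0.3177] [149.7  36.9] 7.5 [208 190  52  25] [0.0059 0.0086 0.0106]
pal s [ 0.6449 -0.011 ] [75.2 67.9] -27.7 [238 269  36  24] [0.0146 0.0186 0.0204]
lip w [0.567 0.318] [79.  19.9] 16.9 [318 187  21  84] [0.0229 0.0239 0.0248]
lip w [0.5477 0.3845] [77.6 20.1] 17.0 [391 189  25  82] [0.0228 0.0239 0.0248]
perf scene change [ 7.  8. 10.]
jar scene change [ 8.  9. 10.]
ring scene change [ 8.  9. 10.]
```

View pics/c24.png

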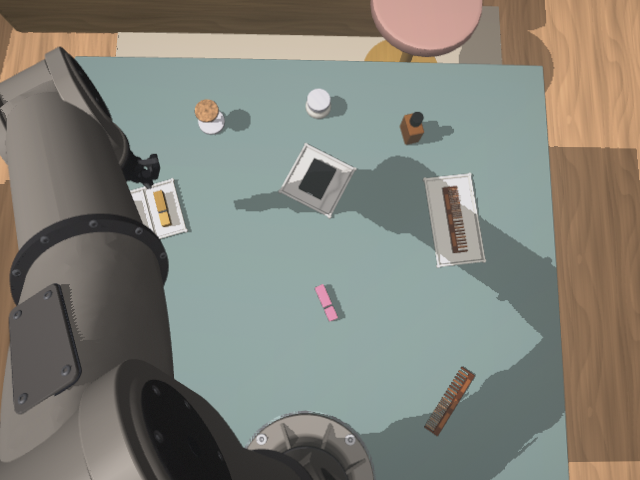

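```bash
python3 - <<'E'
from h import *
print(r.close_job())
E
```

```text
the job is handed in; nothing more can be done
None
```

The job is handed in at about 43 s. I put the comb in the long tray first, then the palette in the square tray, then one lipstick in each bay of the ribbed tray. Each was lowered until a light touch on the floor (about 7–15 N) before I let go.

**Which ones:** of the two combs, I took the one about 0.44 m from the base at top-view pixel (425,305). The other, at (450,400), is about 0.34 m away and was left alone, as was the pink lipstick.

**Last checks:**

| Thing | Height of its top above the glass | Heading vs tray |
|---|---|---|
| Comb | about 9–10 mm | 7.5° vs 7.7° |
| Palette | 20 mm | square to the tray |
| Lipsticks | 24 mm | 17° vs 17° |

- These heights are what each thing should show lying flat on a 4 mm floor, and the pictures show all four inside their raised edges.
- The perfume, cream jar and ring stand look unchanged in the scene picture. The gripper was about 150 mm clear above the lipstick tray at hand-in.

**What disagreed:**
- **Fingertip position:** the text puts the fingertips 22 mm ahead of the reported TCP. The wrist and scene cameras and the first touch on the glass all put them about 15 mm behind it at grip openings, so I used the measured value.
- **Force on closing:** closing the jaws pressed down with about 14–23 N, the most being 22.6 N when gripping the comb.
- **Scene camera:** it read about 3–4 mm off from the top and wrist cameras; I relied on those two.

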